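# Mark a batch of angle brackets in the lever press

### The job

Turn the press's numbered sleeve to 5 and set every aluminium bracket in a pocket of its own, flat leg down and upright leg towards the front; then, with all of them in place, pull the lever to its stop and let it go fully back up. Afterwards move all the brackets to the red tray, turn the sleeve back to 0 and leave the other things on the bench alone.

Things in the scene. Friction and masses are not known exactly. Their poses are not given: they have to be found in the camera images.
- press: green bench marking press, fixed. Origin on the table under the centre of the middle of its three pockets; +x to its back (hinge), -x its front (robot's side), +y its left (sleeve side), z up. The hinged green marking head (190 mm wide) stands up behind the bed, its front 70 mm behind the pocket centres, its top at z = 175 mm; down, it clears flat legs by 3 mm and stays behind the upright legs.
- pocket1 (a point): centre of the middle pocket's floor (z = 18 mm); axes as the press. Each pocket is 60 x 60 mm inside, with blue walls 6 mm thick and 5 mm high round it. A bracket belongs in it on its flat leg, one to a pocket, any pocket, axes parallel to the press's, upright leg at the front (-x), so its origin about 21 mm in front (-x) of this point.
- pocket0 (a point): the same for the right pocket, 66 mm to the right (-y) of the middle one.
- pocket2 (a point): the same for the left pocket, 66 mm to the left (+y) of the middle one.
- lever (a joint): hinge of the sprung lever with the marking head, axis along the press's y: 0 rad = at rest, up; grows as the handle is pulled forward (-x) and down on an arc of radius 200 mm; 1.30 rad = its stop, the lever level. The spring takes it back to 0 when let go; at the stop it needs about 8 N at the handle.
- lever_handle (a point): grip point in the middle of the lever's black round handle bar (18 mm thick, along the press's y, 75 mm free, red end), right of the press at y = -172 mm. At rest it is at x = 67, z = 243 mm of the press; at the stop at x = -80, z = 50 mm. The steel lever arm is 38 mm from it towards +y. Axes as the press at rest; they turn with the lever.
- lever_hinge (a point): centre of the lever's arc, on the hinge axis beside the handle's grip point: x = 120, y = -172, z = 50 mm of the press; axes as the press.
- sleeve (a joint): turn of the numbered sleeve, a vertical detented collar: 0 rad = pointer on 0; grows clockwise seen from above by pi/8 = 0.393 rad (22.5 deg) for each number up to 7 (2.749 rad), end stops at 0 and 7. It clicks into each number, drawn to the nearest when let go; turning it past a click takes about 0.06 N m.
- sleeve_grip (a point): on the sleeve's axis at the height to grip, z = 56 mm; x = -20, y = +168 mm of the press. The sleeve is a ribbed aluminium cylinder, 44 mm in diameter, z = 26 to 72 mm. A yellow bar on its top, from centre to rim, and a yellow tab at its foot point at the value. Axes as the press when the joint is 0; they turn with the sleeve.
- dial (a point): centre of the black dial round the sleeve's foot, radius 62 mm, top at z = 24 mm; axes as the press. Each number v has a white tick and v white dots, at 258.75 - 22.5 v deg counter-clockwise from the press's +x, seen from above (0 to the right, slightly front; 7 to the left, slightly front); 0 has a red tick and no dots.
- tray: red open tray, 260 (x) x 130 (y) x 20 mm high, walls and floor 4 mm thick, loose, 1 kg; origin at the centre of its underside.
- bracketA: aluminium angle bracket (L section), about 110 g, may be absent: flat leg 50 x 50 x 8 mm on the table, upright leg 50 mm wide (y), 8 mm thick (x), 45 mm high along one edge. Origin on the underside, below the middle of the upright leg; the flat leg runs from x = -4 to x = +46 mm, z up.
- bracketB: aluminium angle bracket (L section), about 110 g, may be absent: flat leg 50 x 50 x 8 mm on the table, upright leg 50 mm wide (y), 8 mm thick (x), 45 mm high along one edge. Origin on the underside, below the middle of the upright leg; the flat leg runs from x = -4 to x = +46 mm, z up.
- bracketC: aluminium angle bracket (L section), about 110 g, may be absent: flat leg 50 x 50 x 8 mm on the table, upright leg 50 mm wide (y), 8 mm thick (x), 45 mm high along one edge. Origin on the underside, below the middle of the upright leg; the flat leg runs from x = -4 to x = +46 mm, z up.
- bracketD: aluminium angle bracket (L section), about 110 g, may be absent: flat leg 50 x 50 x 8 mm on the table, upright leg 50 mm wide (y), 8 mm thick (x), 45 mm high along one edge. Origin on the underside, below the middle of the upright leg; the flat leg runs from x = -4 to x = +46 mm, z up.
- tube: offcut of square steel tube, 40 x 40 mm, 90 mm long, lying; not part of the job, leave it alone. Origin at the underside's centre.
- disc: orange grinding disc, 115 mm across, 9 mm thick, lying flat; not part of the job, leave it alone. Origin at the underside's centre.
- wrench: steel wrench, 200 mm, lying; not part of the job, leave it alone. Origin at the underside's centre.
- driver: screwdriver with an orange handle, 220 mm, lying; not part of the job, leave it alone. Origin at the underside's centre.
- flux: green bottle, 60 mm across, 170 mm tall; not part of the job, leave it alone. Origin at the underside's centre.
- jar: glass jar, 66 mm across, 90 mm tall; not part of the job, leave it alone. Origin at the underside's centre.
- mug: red mug, 80 mm across, 95 mm tall; not part of the job, leave it alone. Origin at the underside's centre.
- battery: black and yellow tool battery, 120 x 80 x 75 mm; not part of the job, leave it alone. Origin at the underside's centre.
Mind the look-alikes: they are no part of the job. What is shaped like the bracketB but brown or orange is not meant.

How it is judged:
On the way, in this order (a step that is already met when the one before it is completed fails the run):
1. the sleeve is on 5 (value of joint sleeve between 1.8635 and 2.0635 rad), for 0.3 s.
2. every bracket sits in a pocket, flat leg down and upright leg in front, the sleeve is on 5 and the lever is at its stop (all of step 1 and x of bracketA in the frame of press between -0.029 and -0.013 m and y of bracketA in the frame of press between -0.08 and 0.08 m and z of each of bracketA, bracketB, bracketC, bracketD in the frame of press below 0.0215 m and angle between each of bracketA, bracketB, bracketC, bracketD's own z axis and vertical below 0.1 rad and x of bracketB in the frame of press between -0.029 and -0.013 m and y of bracketB in the frame of press between -0.08 and 0.08 m and x of bracketC in the frame of press between -0.029 and -0.013 m and y of bracketC in the frame of press between -0.08 and 0.08 m and x of bracketD in the frame of press between -0.029 and -0.013 m and y of bracketD in the frame of press between -0.08 and 0.08 m and value of joint lever above 1.22 rad), for 0.1 s.
3. the lever is back up at rest (value of joint lever below 0.1 rad), for 0.2 s.
At the end, for the whole second after the job is handed in: every bracket present lies at rest in the red tray, the sleeve is on 0 (within 0.1 rad), the lever is up at rest (under 0.1 rad) and the tray is level (x of bracketA in the frame of tray between -0.13 and 0.13 m and y of bracketA in the frame of tray between -0.065 and 0.065 m and z of bracketA in the frame of tray between 0 and 0.06 m and linear speed of each of bracketA, bracketB, bracketC, bracketD below 0.05 m/s and x of bracketB in the frame of tray between -0.13 and 0.13 m and y of bracketB in the frame of tray between -0.065 and 0.065 m and z of bracketB in the frame of tray between 0 and 0.06 m and x of bracketC in the frame of tray between -0.13 and 0.13 m and y of bracketC in the frame of tray between -0.065 and 0.065 m and z of bracketC in the frame of tray between 0 and 0.06 m and x of bracketD in the frame of tray between -0.13 and 0.13 m and y of bracketD in the frame of tray between -0.065 and 0.065 m and z of bracketD in the frame of tray between 0 and 0.06 m and value of joint sleeve between -0.1 and 0.1 rad and value of joint lever below 0.1 rad and velocity of joint lever below 0.1 rad/s and angle between tray's own z axis and vertical below 0.1 rad); the robot touches nothing.
It fails at once if one of the other things on the bench is shoved (over 50 mm) or knocked over (distance of any of tube, disc, wrench, driver, flux, jar, mug, battery from where it was at the start of the episode above 0.05 m or angle between any of flux, jar, mug's own z axis and vertical above 0.6 rad).
Of bracketA, bracketB, bracketC, bracketD only 2 to 3 are there at a start; the rules pass over those that are not, and their reading is None.
At some moment in a run one of bracketA, bracketB, bracketC, bracketD may be knocked a few centimetres aside while the robot is not near it.
It also fails if it takes over 210 s, if anything falls off the work surface, if the arm or the gripper's body presses on something with over 40 N, if the wrist force passes 120 N, or if a joint passes its speed limit or range.

### The arm

A 6-joint arm with a two-finger parallel gripper is mounted at the origin on the work surface. World frame = base frame: x ahead of the robot, y to its left, z up, the work surface at z = 0. Lengths are in m, angles in rad, forces in N, time in s.
With the tool pointing down it reaches from about 0.35 to 0.975 m from the base axis. Payload 4.9 kg.
Tool frame: the origin (TCP) lies midway between the tips of the shut fingers; the grasp point (between the pads) lies 19 mm behind it; z points along the fingers, x is the direction in which the jaws open and shut, and the axes are right-handed (so a half turn about z gives the same grasp; the last joint's range is limited). The gripper opens to 85 mm and grips with 20 to 120 N. Pads are 22 mm wide; open, the fingers measure 114 mm over their backs; the gripper's body (76 mm by 85 mm) begins 54 mm behind the grasp point. The pads swing forward as they close: fully open they stand 13 mm farther back than shut.
Start: joints at [-1.38, 0.053, 1.613, -0, 1.476, -0.119], TCP at [0.191, -0.595, 0.198] pointing down, gripper open.
Joint ranges: [-3.01, 3.01], [-1.01, 2.22], [0.06, 2.58], [-1.02, 4.17], [0.09, 2.62], [-3.14, 3.14]. Speed limits (rad/s): [2.57, 2.57, 3.14, 3.14, 3.14, 3.14].

### API

Orientations are given as a rotation vector (axis times angle).
In Python, from station import ctrl gives the robot as it stands.
- The arm moves only by the tool step_arm, never from a script. Its argument "increments" is text: rows parted by semicolons, each of 6 numbers parted by spaces: the shift along the tool's x, y, z as a fraction of full scale, then the turn, a rotation vector about the tool's x, y, z as a fraction of full scale. In form: x y z rx ry rz; .... A call has 1 to 12 rows; each row shifts and turns the commanded pose from where the row before left it, along the tool's axes as they then stand; what a row does not reach is not made up. Full scale, the value 1, is 0.025 m for a shift and 0.1 rad for a turn. A row lasts 1/12 s, in which the tool goes at most 41.7 mm and 7.16 degrees, less where a joint would pass 70% of its speed; a pose out of reach is approached as far as the arm can. A call with a number of a shift or a turn outside -1 to 1 is refused whole. A call with a gripper value outside its range is refused whole. "fingers" is the opening, from -1 (shut) to 1 (fully open), so that 0 is half open, set as the call begins (left out, the last holds). The fingers move at their own pace and stop on an object; "newtons" is the grip in N (left out, the last holds). Time passes only in rows, so rows that do not move let the fingers close. It gives the time, the measured TCP pose, the force and the opening at its end, in the units of the state.
- ctrl.get_obs(): the state, without advancing time (a new reading comes with each control period).
- ctrl.get_image(name): name is "scene" or "top" or "wrist"; returns a dict with "pixels" (384x512x3 uint8, red, green, blue), "intrinsics" (3x3 intrinsics, pixels), "eye" and "orientation" of the camera in the world. Camera axes: x right, y down, z forward; pixel columns grow to the right and rows downward; lengths in m; the calibration is good to about 2 mm. A picture is of the moment at which its call begins. There is no depth.
- ctrl.finish_job(): hands the job in, once; it reports no verdict.
The state is a dict: "t": time; "q": joint angles; "dq": joint speeds; "effort": joint torques, N m; "tool_pos": TCP position; "tool_rot": TCP orientation; "contact_force": force on the tool from outside, world axes, zero at the start; "wrist_torque": the same for the moment, N m; "opening": finger opening in m.
Only numpy, scipy, OpenCV 4.12 (cv2) and the standard library are available. Lean on these libraries where they do the work, as an engineer would, in place of code of your own. Each camera call takes 0.05 s, during which the arm holds its last target.

## Working session

There is one attempt and no reset: what is moved stays moved. The work goes in short steps, Python scripts to look and compute and a tool call to move; the robot and the scene stay as the last step left them, time stands still between calls to the robot, and variables do not carry over. Pictures are saved under pics/ and viewed, and the job is handed in when it is done.

Besides the shell and the picture viewer there is one more tool, called after "Emit:" as name(argument=value, ...) on one line, values as JSON. step_arm: Moves the arm, as the interface text tells. Shift numbers are shares of 0.025 m and turn numbers shares of 0.1 rad, none past 1 either way. Its arguments: {"type":"object","properties":{"increments":{"type":"string"},"fingers":{"type":"number"},"newtons":{"type":"number"}},"required":["increments"]}

```bash
ls; mkdir -p pics
python3 - <<'E'
from station import ctrl
import cv2
o=ctrl.get_obs()
print({k:(v if not hasattr(v,'round') else v) for k,v in o.items()})
for n in ["scene","top","wrist"]:
    d=ctrl.get_image(n)
    cv2.imwrite(f"pics/{n}0.png",cv2.resize(d["pixels"][:,:,::-1],(768,576),interpolation=cv2.INTER_CUBIC))
    print(n,d["intrinsics"],d["eye"],d["orientation"])
E
```

```text
pics
{'t': 0.0, 'q': array([-1.38000332e+00,  5.33514391e-02,  1.61429417e+00,  1.14437611e-05,
        1.47599272e+00, -1.18994653e-01]), 'dq': array([-1.36642088e-03,  1.31390919e-05, -8.65010043e-04, -6.23412001e-04,
       -1.11837737e-03, -9.17908586e-04]), 'effort': array([-1.69085208e-03, -3.93679583e+01, -3.70178318e+01, -2.23491811e-04,
        7.23318910e-03,  1.30746596e-05]), 'tool_pos': array([ 0.19041087, -0.59456651,  0.19696634]), 'tool_rot': array([-2.53642536e+00,  1.85130718e+00,  2.33902748e-03]), 'contact_force': array([-0.0853344 , -0.43605552, -0.37477377]), 'wrist_torque': array([ 0.00871308, -0.00371983,  0.03273681]), 'opening': 0.08558029887804808}
scene [[353.51623505   0.         258.53832494]
 [  0.         353.51623505 190.53396019]
 [  0.           0.           1.        ]] [1.38945388 0.33591208 0.96942464] [-1.43184988 -2.05838042  0.92820158]
top [[477.29953553   0.         256.9617335 ]
 [  0.         477.29953553 201.51229571]
 [  0.           0.           1.        ]] [0.30429334 0.02300752 1.76361668] [-2.18126494  2.11957605 -0.18025546]
wrist [[300.16914494   0.         256.98869335]
 [  0.         300.16914494 193.2031564 ]
 [  0.           0.           1.        ]] [ 0.26987222 -0.56867641  0.37379382] [ 2.31165743 -1.68639848 -0.2839933 ]
```

View pics/scene0.png

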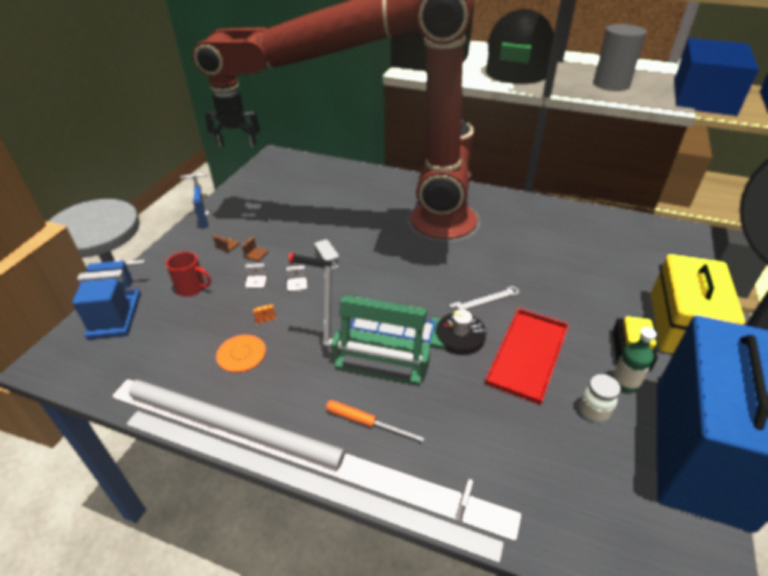

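View pics/top0.png

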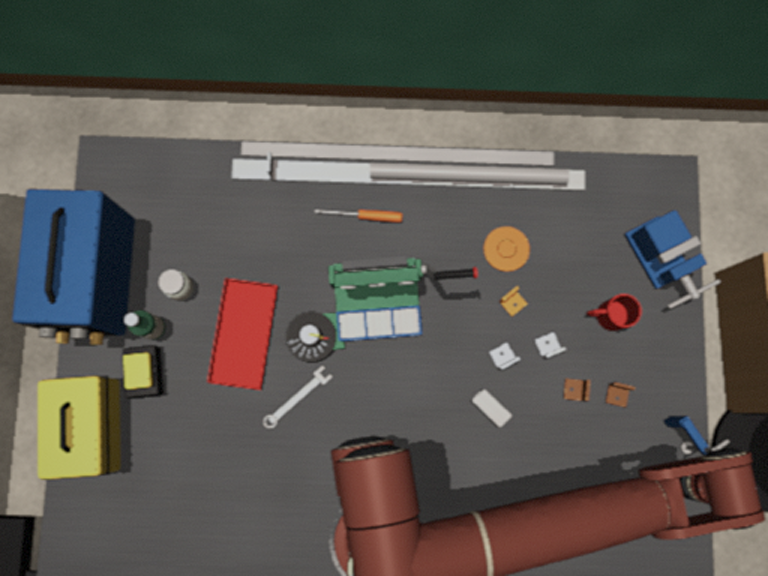

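View pics/wrist0.png

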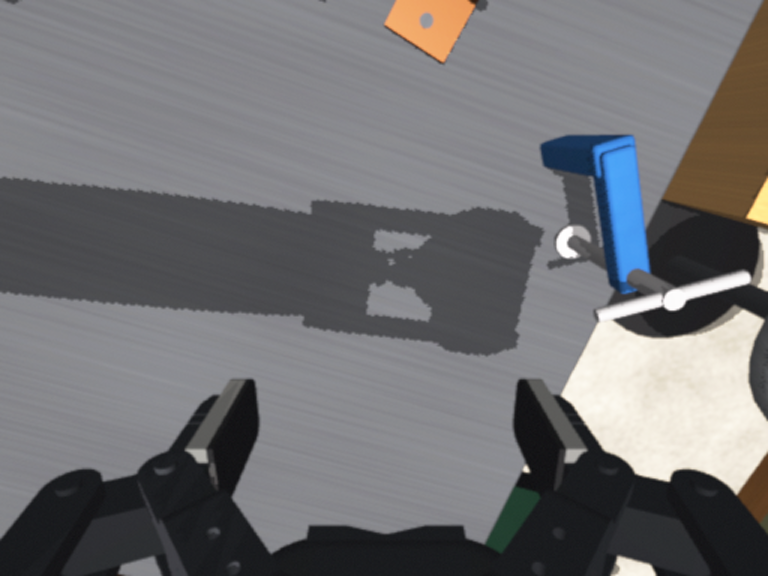

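The top view shows two aluminium brackets at about (503,355) and (549,345), brown and orange look-alikes around them, the press near (375,300), the sleeve at (310,335), and the red tray at (243,333). Next I'll build helpers and enlarge the view.

```bash
cat > h.py <<'E'
import numpy as np, cv2
from scipy.spatial.transform import Rotation as R
from station import ctrl
def ray(d,u,v):
    Rm=R.from_rotvec(d["orientation"]).as_matrix()
    r=Rm@np.linalg.inv(d["intrinsics"])@np.array([u,v,1.0])
    return np.array(d["eye"]),r
def at(d,u,v,z):
    e,r=ray(d,u,v); return e+r*(z-e[2])/r[2]
def pj(d,p):
    Rm=R.from_rotvec(d["orientation"]).as_matrix()
    c=Rm.T@(np.array(p)-d["eye"]); k=d["intrinsics"]@c; return k[:2]/k[2]
def crop(d,u0,v0,u1,v1,s,name,grid=10):
    im=d["pixels"][v0:v1,u0:u1,::-1].copy()
    im=cv2.resize(im,None,fx=s,fy=s,interpolation=cv2.INTER_CUBIC)
    for u in range((u0//grid+1)*grid,u1,grid):
        cv2.putText(im,str(u),(int((u-u0)*s)-8,9),0,.33,(0,255,255),1); cv2.line(im,(int((u+.5-u0)*s),10),(int((u+.5-u0)*s),15),(0,255,255),1)
    for v in range((v0//grid+1)*grid,v1,grid):
        cv2.putText(im,str(v),(0,int((v+.5-v0)*s)+4),0,.33,(0,255,255),1)
    cv2.imwrite("pics/"+name,im)
E
python3 - <<'E'
from h import *
d=ctrl.get_image("top")
crop(d,130,160,290,270,5,"top_press.png")
crop(d,290,160,450,280,5,"top_br.png")
E
```

```text
(no output)
```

View pics/top_press.png

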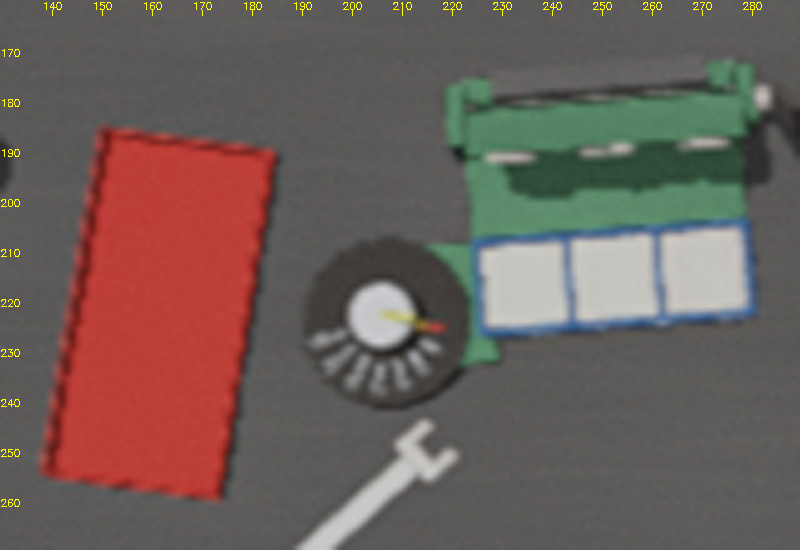

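View pics/top_br.png

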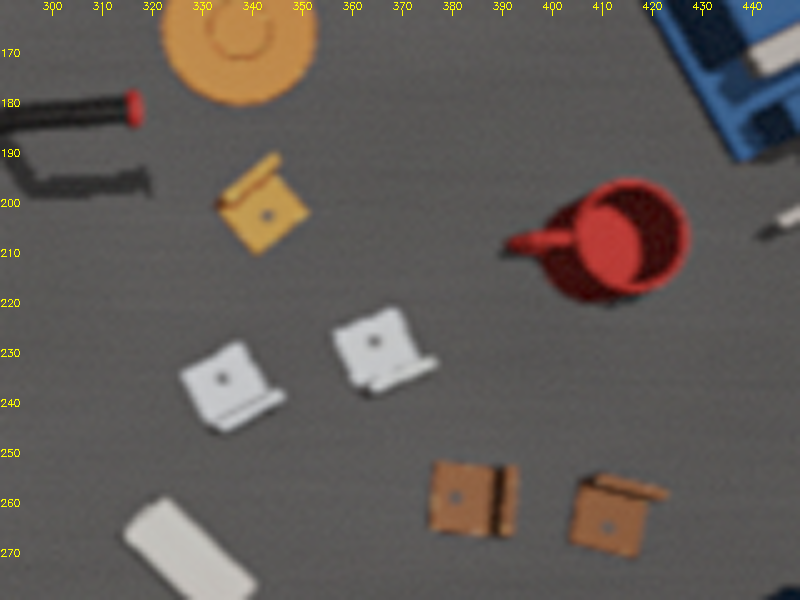

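```bash
cat > fit.py <<'E'
from h import *
from scipy.optimize import least_squares
def fit(d,mp,px,x0):
    mp=np.array(mp,float)/1000;px=np.array(px,float)
    def w(s):
        c,n=np.cos(s[2]),np.sin(s[2])
        return np.c_[s[0]+c*mp[:,0]-n*mp[:,1], s[1]+n*mp[:,0]+c*mp[:,1], mp[:,2]]
    f=lambda s:(np.array([pj(d,p) for p in w(s)])-px).ravel()
    r=least_squares(f,x0); return r.x, np.abs(r.fun).max(), r.fun.reshape(-1,2).round(1).tolist()
E
python3 - <<'E'
from fit import *
d=ctrl.get_image("top")
def c(u0,v0,s,L): return [(u0+a/s-.5,v0+b/s-.5) for a,b in L]
P=c(130,160,5,[(475,240),(747,220),(757,316),(483,336),(380,315)])
print("press",fit(d,[(36,102,23),(36,-102,23),(-36,-102,23),(-36,102,23),(-20,168,72)],P,[.45,0,0]))
bm=[(46,25,8),(46,-25,8),(-4,25,45),(-4,-25,45),(4,-25,45)]
print("b1",fit(d,bm,c(290,160,5,[(180,375),(238,343),(223,433),(287,398),(277,389)]),[.4,-.3,0.4]))
print("b2",fit(d,bm,c(290,160,5,[(333,332),(395,307),(372,395),(438,365),(430,355)]),[.4,-.4,0.4]))
print("tray",fit(d,[(130,65,20),(130,-65,20),(-130,-65,20),(-130,65,20)],c(130,160,5,[(103,127),(278,150),(222,500),(42,475)]),[.45,.3,0]))
E
```

```text
press (array([0.51822002, 0.01260438, 0.10445427]), np.float64(0.6510084702075005), [[-0.4, -0.1], [0.5, -0.1], [0.1, 0.0], [-0.7, 0.2], [0.5, -0.0]])
b1 (array([ 0.42851679, -0.30446879,  0.53848794]), np.float64(0.6974186364842581), [[0.1, 0.2], [0.2, -0.0], [0.2, -0.2], [-0.7, 0.1], [0.2, -0.1]])
b2 (array([ 0.45823794, -0.41427894,  0.42185719]), np.float64(0.6013024923628905), [[0.1, 0.3], [-0.1, 0.1], [0.3, -0.6], [-0.4, 0.1], [0.2, 0.1]])
tray (array([ 0.48435149,  0.34359835, -0.10763441]), np.float64(0.21988171631195996), [[0.1, -0.2], [-0.1, -0.1], [-0.2, 0.1], [0.2, 0.2]])
```

```bash
cat > go.py <<'E'
from h import *
PR=np.array([.5182,.0126]);PY=.1045
def pw(x,y):  # press mm -> world xy
    c,s=np.cos(PY),np.sin(PY); return PR+np.array([c*x-s*y,s*x+c*y])/1000
def go(x,y,z,phi):
    o=ctrl.get_obs(); Rt=R.from_rotvec(o["tool_rot"]); p=np.array(o["tool_pos"])
    Rd=R.from_matrix(np.array([[np.cos(phi),np.sin(phi),0],[np.sin(phi),-np.cos(phi),0],[0,0,-1]]))
    m=Rt.as_matrix(); dw=np.array([x,y,z])-p
    print("t %.2f tcp"%o["t"],p.round(4),"phi %.3f"%np.arctan2(m[1,0],m[0,0]),"q",np.round(o["q"],2),"F",np.round(o["contact_force"],1),"open %.4f"%o["opening"])
    print("tool shift units now:",(m.T@dw/.025).round(2)," after turn:",(Rd.as_matrix().T@dw/.025).round(2)," turn units:",((Rt.inv()*Rd).as_rotvec()/.1).round(2))
E
python3 -c "
from go import *
g=pw(-20,168);print(g)
go(g[0],g[1],.16,1.2)"
```

```text
[0.48078504 0.17759734]
t 0.25 tcp [ 0.1905 -0.5949  0.1976] phi -1.261 q [-1.38  0.05  1.61  0.    1.48 -0.12] F [-0.1  0.1 -0.2] open 0.0856
tool shift units now: [-25.89 -20.48   1.53]  after turn: [33.01 -0.37  1.5 ]  turn units: [-1.000e-02  0.000e+00 -2.461e+01]
```

Emit:
step_arm(increments="0 0 -0.3 0 0 -1;0 0 -0.3 0 0 -1;0 0 -0.3 0 0 -1;0 0 -0.3 0 0 -1;0 0 -0.3 0 0 -1;0 0 -0.3 0 0 -1;0 0 -0.3 0 0 -1;0 0 -0.3 0 0 -1;0 0 -0.3 0 0 -1;0 0 -0.3 0 0 -1;0 0 -0.3 0 0 -1;0 0 -0.3 0 0 -1")

```text
t: 1.25
tool_pos: [0.1905, -0.5951, 0.2883]
tool_rot: [-3.14, 0.088, 0.0]
contact_force: [-0.6, -0.0, -0.3]
opening: 0.0855
```

Emit:
step_arm(increments="0 0 0 0 0 -1;0 0 0 0 0 -1;0 0 0 0 0 -1;0 0 0 0 0 -1;0 0 0 0 0 -1;0 0 0 0 0 -1;0 0 0 0 0 -1;0 0 0 0 0 -1;0 0 0 0 0 -1;0 0 0 0 0 -1;0 0 0 0 0 -1;0 0 0 0 0 -1")

```text
t: 2.25
tool_pos: [0.1905, -0.5951, 0.2879]
tool_rot: [-2.641, -1.7, -0.0]
contact_force: [-0.1, -1.0, 0.5]
opening: 0.0853
```

```bash
python3 -c "
from go import *
go(.4808,.1776,.16,1.2)"
```

```text
t 2.25 tcp [ 0.1905 -0.5951  0.2879] phi 1.144 q [-1.38  0.02  1.5  -0.    1.62 -2.52] F [-0.1 -1.   0.5] open 0.0853
tool shift units now: [32.94 -2.23  5.13]  after turn: [33.02 -0.38  5.12]  turn units: [-0.   -0.   -0.56]
```

Emit:
step_arm(increments="1 -0.07 0 0 0 0;1 -0.07 0 0 0 0;1 -0.07 0 0 0 0;1 -0.07 0 0 0 0;1 -0.07 0 0 0 0;1 -0.07 0 0 0 0;1 -0.07 0 0 0 0;1 -0.07 0 0 0 0;1 -0.07 0 0 0 0;1 -0.07 0 0 0 0;1 -0.07 0 0 0 0;1 -0.07 0 0 0 0")

```text
t: 3.25
tool_pos: [0.2972, -0.3128, 0.2881]
tool_rot: [2.646, 1.693, 0.0]
contact_force: [1.1, -0.3, 0.9]
opening: 0.0852
```

Emit:
step_arm(increments="1 -0.07 0 0 0 0;1 -0.07 0 0 0 0;1 -0.07 0 0 0 0;1 -0.07 0 0 0 0;1 -0.07 0 0 0 0;1 -0.07 0 0 0 0;1 -0.07 0 0 0 0;1 -0.07 0 0 0 0;1 -0.07 0 0 0 0;1 -0.07 0 0 0 0;1 -0.07 0 0 0 0;1 -0.07 0 0 0 0")

```text
t: 4.25
tool_pos: [0.4037, -0.0314, 0.2882]
tool_rot: [2.645, 1.694, 0.001]
contact_force: [0.2, -0.3, -0.2]
opening: 0.0855
```

Emit:
step_arm(increments="1 -0.07 0.4 0 0 0;1 -0.07 0.4 0 0 0;1 -0.07 0.4 0 0 0;1 -0.07 0.4 0 0 0;1 -0.07 0.5 0 0 0;1 -0.07 0.5 0 0 0;1 -0.07 0.5 0 0 0;1 -0.07 0.5 0 0 0;0.9 -0.07 0.5 0 0 0;0 0 0.5 0 0 0;0 0 0 0 0 0")

```text
t: 5.17
tool_pos: [0.4803, 0.1761, 0.1697]
tool_rot: [-2.643, -1.695, 0.009]
contact_force: [-1.1, -0.9, -0.4]
opening: 0.085
```

```bash
python3 -c "
from go import *
go(.4808,.1776,.037,1.144)
d=ctrl.get_image('wrist')
print(d['eye'],pj(d,[.4808,.1776,.072]))
cv2.imwrite('pics/w1.png',cv2.resize(d['pixels'][:,:,::-1],(768,576)))
d=ctrl.get_image('top')
cv2.imwrite('pics/t1.png',cv2.resize(d['pixels'][:,:,::-1],(768,576)))
"
```

```text
t 5.17 tcp [0.4803 0.1761 0.1697] phi 1.141 q [ 0.21 -0.2   1.9  -0.    1.45 -0.93] F [-1.1 -0.9 -0.4] open 0.0850
tool shift units now: [0.08 0.02 5.31]  after turn: [ 0.06 -0.01  5.31]  turn units: [-0.05  0.04 -0.03]
[0.40493888 0.21204617 0.3468042 ] [258.61034412 183.91181813]
```

View pics/w1.png

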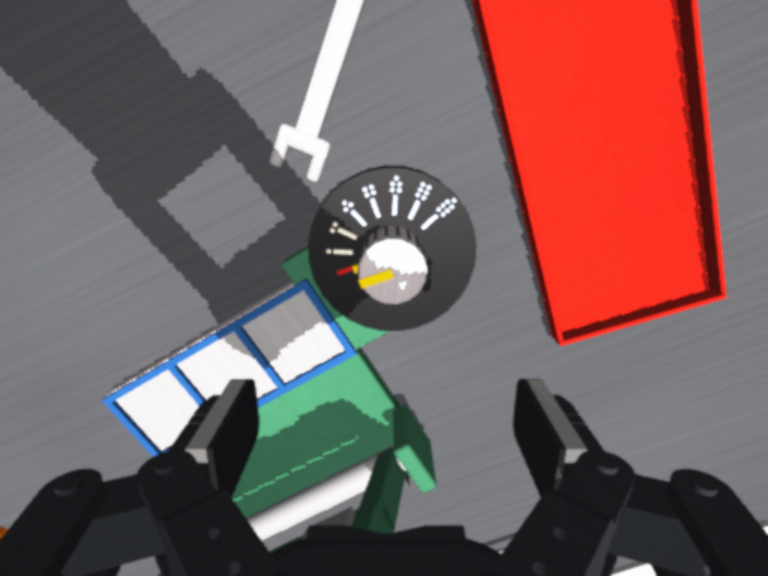

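View pics/t1.png

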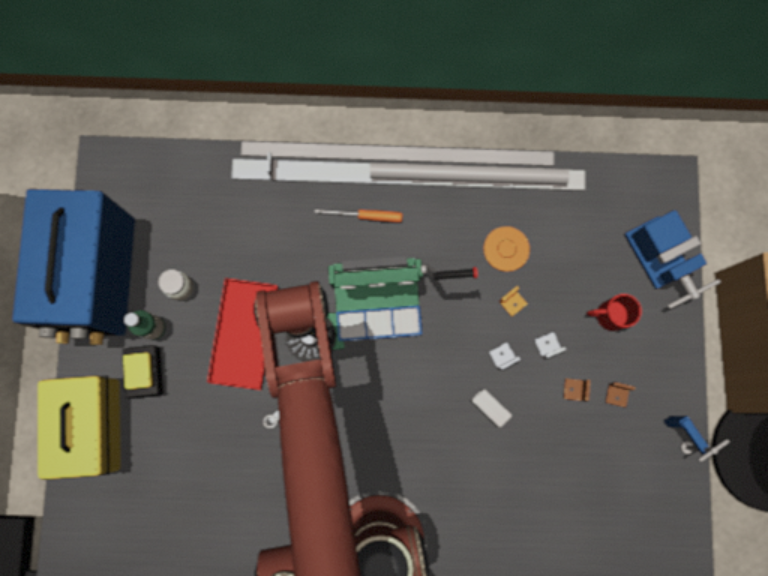

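```bash
python3 -c "
from fit import *
d=ctrl.get_image('wrist')
crop(d,60,100,330,300,3,'w1c.png',20)
s=lambda u,v:(u/1.5-.17,v/1.5-.17)
print(at(d,*s(393.5,271.5),.072),at(d,*s(392,247),.024))
print(fit(d,[(-36,102,23),(-36,-102,23),(36,102,23),(-20,168,72),(-20,168,24)],[s(305,281),s(106,402),s(355,352),s(393.5,271.5),s(392,247)],[.518,.0126,.1]))
"
```

```text
[0.4820719  0.18096451 0.072     ] [0.4776429 0.182517  0.024    ]
(array([0.52129848, 0.01598349, 0.1243519 ]), np.float64(3.2185146848239583), [[0.6, -1.5], [0.3, -0.5], [1.6, -0.4], [-1.3, -1.0], [-0.8, 3.2]])
```

View pics/w1c.png

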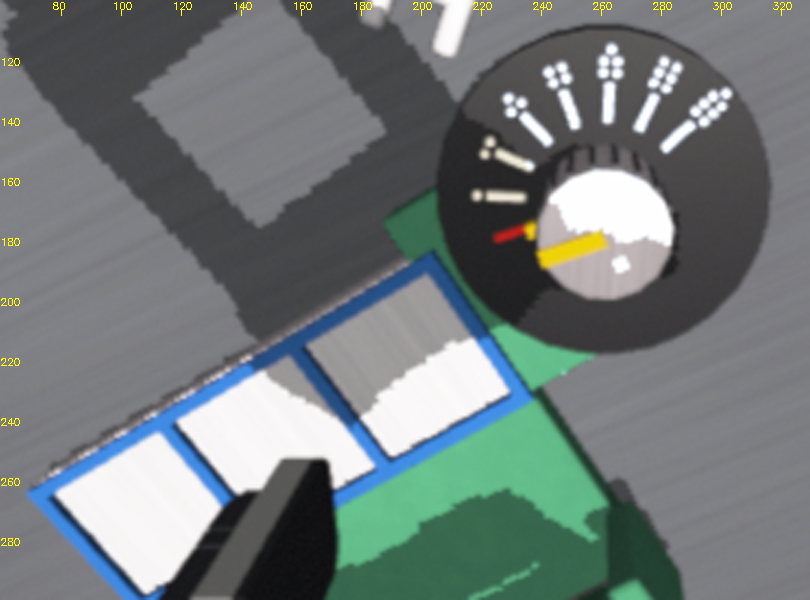

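```bash
python3 -c "
from fit import *
d=ctrl.get_image('wrist')
s=lambda u,v:(60+u/3-.5,100+v/3-.5)
print(at(d,*s(606,234),.072),at(d,*s(603.5,187.5),.024))
print(fit(d,[(-36,102,23),(-36,-102,23),(36,102,23),(-20,168,72),(-20,168,24),(36,-102,23)][:5],[s(433,252),s(30,492),s(535,393),s(606,234),s(603.5,187.5)],[.518,.0126,.1]))
"
```

```text
[0.4798297 0.1816041 0.072    ] [0.47593506 0.18307591 0.024     ]
(array([0.51796611, 0.01736895, 0.11725323]), np.float64(2.45304811611922), [[-0.1, -1.4], [0.5, -0.0], [0.1, 0.4], [-0.3, -1.4], [-0.0, 2.5]])
```

```bash
python3 -c "
import cv2
im=cv2.imread('pics/scene0.png')[280:390,300:580]
cv2.imwrite('pics/s0c.png',cv2.resize(im,(800,314),interpolation=cv2.INTER_CUBIC))
"
```

```text
(no output)
```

View pics/s0c.png

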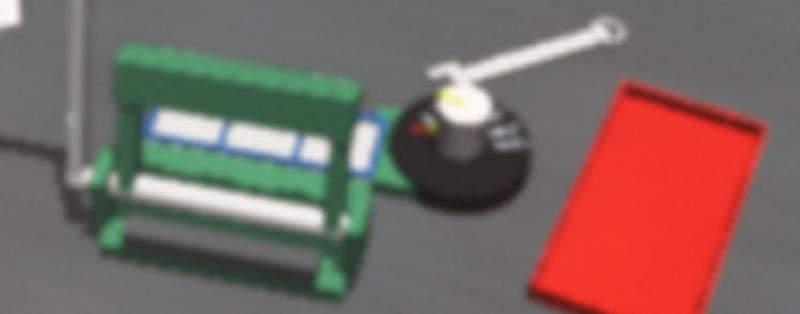

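```bash
python3 -c "
from h import *
d=ctrl.get_image('scene')
print(at(d,307.9,210.7,.072),at(d,307.4,219.9,.024))
d=ctrl.get_image('top')
s=lambda u,v:(130+u/5-.5,160+v/5-.5)
print(at(d,*s(380,315),.072),at(d,*s(388,322),.024))
print(at(d,*s(382,315),.072))
d=ctrl.get_image('wrist')
o=ctrl.get_obs();print(o['tool_pos'],d['eye'],d['orientation'],R.from_rotvec(d['orientation']).as_matrix().round(3))
"
```

```text
[0.48619015 0.18324232 0.072     ] [0.48506663 0.18540767 0.024     ]
[0.48067442 0.17922061 0.072     ] [0.48071487 0.17759731 0.024     ]
[0.48071596 0.17780208 0.072     ]
[0.48287455 0.17537264 0.17447028] [0.40618484 0.21113002 0.3510928 ] [2.40190312 1.53591484 0.25803262] [[ 0.419  0.858  0.296]
 [ 0.908 -0.397 -0.136]
 [ 0.001  0.326 -0.945]]
```

```bash
python3 -c "
from fit import *
go=__import__('go').go
go(.4808,.1776,.037,1.144)
d=ctrl.get_image('wrist')
crop(d,60,100,330,300,3,'w2c.png',20)
go(.4808,.1776,.037,1.144)
"
```

```text
t 5.52 tcp [0.4829 0.1754 0.1745] phi 1.138 q [ 0.2  -0.2   1.9  -0.    1.45 -0.93] F [-0.6  0.3  1.2] open 0.0860
tool shift units now: [ 0.04 -0.12  5.5 ]  after turn: [ 0.05 -0.11  5.5 ]  turn units: [ 0.02 -0.01 -0.06]
t 5.57 tcp [0.4828 0.1755 0.1743] phi 1.138 q [ 0.2  -0.2   1.9  -0.    1.45 -0.93] F [-0.5 -0.7 -0.5] open 0.0856
tool shift units now: [ 0.04 -0.12  5.49]  after turn: [ 0.05 -0.11  5.49]  turn units: [ 0.02 -0.01 -0.06]
```

View pics/w2c.png

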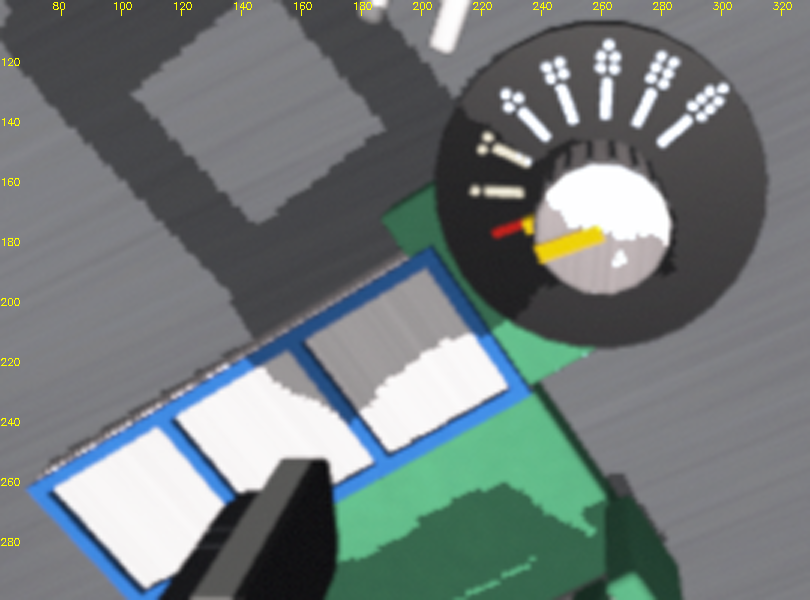

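```bash
python3 -c "
from fit import *
d=ctrl.get_image('wrist')
s=lambda u,v:(60+u/3-.5,100+v/3-.5)
print(at(d,*s(603.5,229),.072),at(d,*s(601.5,184),.024))
print(fit(d,[(-36,102,23),(-36,-102,23),(36,102,23),(-20,168,72),(-20,168,24),(36,-102,23)][:5],[s(433,249),s(30,490),s(533,389),s(603.5,229),s(601.5,184)],[.518,.0126,.1]))
"
```

```text
[0.47876827 0.18176589 0.072     ] [0.47525122 0.18319284 0.024     ]
(array([0.51762206, 0.01773462, 0.12019667]), np.float64(2.2904940458776366), [[-0.6, -1.5], [0.4, 0.0], [0.4, 0.6], [-0.2, -1.2], [0.0, 2.3]])
```

```bash
cat > joint.py <<'E'
from h import *
from scipy.optimize import least_squares
import pickle
W=ctrl.get_image('wrist');T=ctrl.get_image('top');S=ctrl.get_image('scene')
s=lambda u,v:(60+u/3-.5,100+v/3-.5); t=lambda u,v:(130+u/5-.5,160+v/5-.5)
q=lambda u,v:((300+u/2.857)/1.5-.17,(280+v/2.857)/1.5-.17)
M={'a':(36,102,23),'b':(36,-102,23),'c':(-36,-102,23),'d':(-36,102,23),'s':(-20,168,72),'f':(-20,168,24)}
ob=[(W,'d',s(433,249)),(W,'c',s(30,490)),(W,'a',s(533,389)),(W,'s',s(603.5,229)),(W,'f',s(601.5,184)),
(T,'a',t(475,240)),(T,'b',t(747,220)),(T,'c',t(757,316)),(T,'d',t(483,336)),(T,'s',t(381,315)),(T,'f',t(388,322)),
(S,'s',q(464,104)),(S,'f',q(461,143))]
cams=[W,T,S]
def mod(d,e):
    return dict(eye=np.array(d['eye'])+e[:3],orientation=(R.from_rotvec(e[3:])*R.from_rotvec(d['orientation'])).as_rotvec(),intrinsics=d['intrinsics'])
def f(x):
    out=[]; mc=[mod(c,x[3+6*i:9+6*i]) for i,c in enumerate(cams)]
    for d,k,p in ob:
        m=np.array(M[k])/1000;c,n=np.cos(x[2]),np.sin(x[2])
        w=[x[0]+c*m[0]-n*m[1],x[1]+n*m[0]+c*m[1],m[2]]
        i=[j for j in range(3) if cams[j] is d][0]
        out+=list((pj(mc[i],w)-p)/.7)
    for i in range(3): out+=list(x[3+6*i:6+6*i]/.002)+list(x[6+6*i:9+6*i]/.004)
    return np.array(out)
r=least_squares(f,np.r_[.518,.0126,.105,np.zeros(18)])
print(r.x.round(4)); print((r.fun[:26].reshape(-1,2)*.7).round(1).tolist())
E
python3 joint.py
```

```text
[ 5.182e-01  1.760e-02  1.168e-01  5.000e-04 -1.000e-04 -2.000e-04
  4.000e-04 -2.400e-03 -2.000e-03 -1.000e-04  4.000e-04  2.000e-04
  2.300e-03  3.000e-04  2.300e-03 -4.000e-04 -2.000e-04  4.000e-04
 -1.100e-03  2.900e-03  5.000e-04]
[[-0.6, -1.5], [0.1, -0.1], [0.4, 0.6], [0.0, -1.0], [0.1, 2.3], [-0.5, 0.1], [0.3, -0.6], [0.2, -0.4], [-0.5, 0.3], [0.3, 0.3], [0.1, 0.3], [0.2, -0.2], [-0.2, -0.1]]
```

```bash
sed -i 's/^PR=.*/PR=np.array([.5182,.0172]);PY=.115/' go.py; python3 -c "
from go import *
print(pw(-20,168))
go(.479,.181,.037,1.138)"
```

```text
[0.47905466 0.18179539]
t 5.77 tcp [0.4824 0.1758 0.1736] phi 1.139 q [ 0.2  -0.2   1.9   0.    1.45 -0.93] F [-0.4 -0.2 -0.6] open 0.0856
tool shift units now: [ 0.13 -0.22  5.46]  after turn: [ 0.13 -0.21  5.46]  turn units: [ 0.   -0.    0.01]
```

Emit:
step_arm(increments="0.13 -0.22 0.6 0 0 0;0 0 0.6 0 0 0;0 0 0.6 0 0 0;0 0 0.6 0 0 0;0 0 0.6 0 0 0;0 0 0.6 0 0 0;0 0 0.6 0 0 0;0 0 0.6 0 0 0;0 0 0.4 0 0 0;0 0 0 0 0 0;0 0 0 0 0 0")

```text
t: 6.68
tool_pos: [0.4784, 0.1811, 0.0429]
tool_rot: [-2.645, -1.694, 0.002]
contact_force: [0.2, 0.3, 0.2]
opening: 0.0854
```

```bash
python3 -c "
from go import *
go(.479,.181,.037,1.138)
d=ctrl.get_image('wrist')
cv2.imwrite('pics/w3.png',cv2.resize(d['pixels'][:,:,::-1],(768,576)))
"
```

```text
t 6.68 tcp [0.4784 0.1811 0.0429] phi 1.139 q [ 0.22 -0.07  2.    0.    1.21 -0.92] F [0.2 0.3 0.2] open 0.0854
tool shift units now: [0.01 0.03 0.24]  after turn: [0.01 0.02 0.24]  turn units: [-0.01  0.01  0.01]
```

View pics/w3.png

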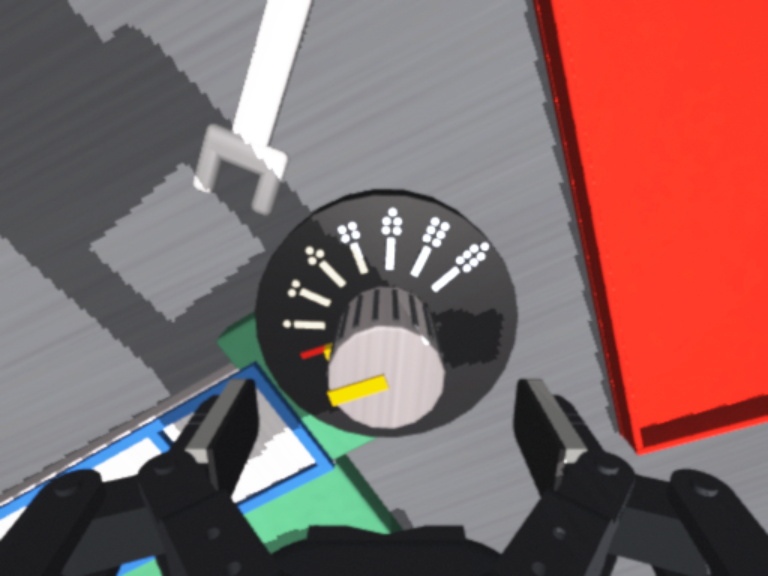

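Emit:
step_arm(increments="0 0 0.2 0 0 0;0 0 0 0 0 0;0 0 0 0 0 0;0 0 0 0 0 0;0 0 0 0 0 0;0 0 0 0 0 0;0 0 0 0 0 0;0 0 0 0 0 0", fingers=-1, newtons=40)

```text
t: 7.4
tool_pos: [0.4793, 0.1813, 0.039]
tool_rot: [2.645, 1.694, 0.002]
contact_force: [-0.1, -0.6, 4.1]
opening: 0.0
```

```bash
python3 -c "
from go import *
go(.479,.181,.037,1.138)
print(ctrl.get_obs()['wrist_torque'])
d=ctrl.get_image('wrist')
cv2.imwrite('pics/w4.png',cv2.resize(d['pixels'][:,:,::-1],(768,576)))
"
```

```text
t 7.40 tcp [0.4793 0.1813 0.039 ] phi 1.139 q [ 0.22 -0.06  2.01 -0.    1.2  -0.92] F [-0.1 -0.6  4.1] open 0.0000
tool shift units now: [-0.02 -0.01  0.08]  after turn: [-0.02 -0.01  0.08]  turn units: [ 0.01 -0.01  0.01]
[-0.11501059  0.01986803  0.00902303]
```

View pics/w4.png

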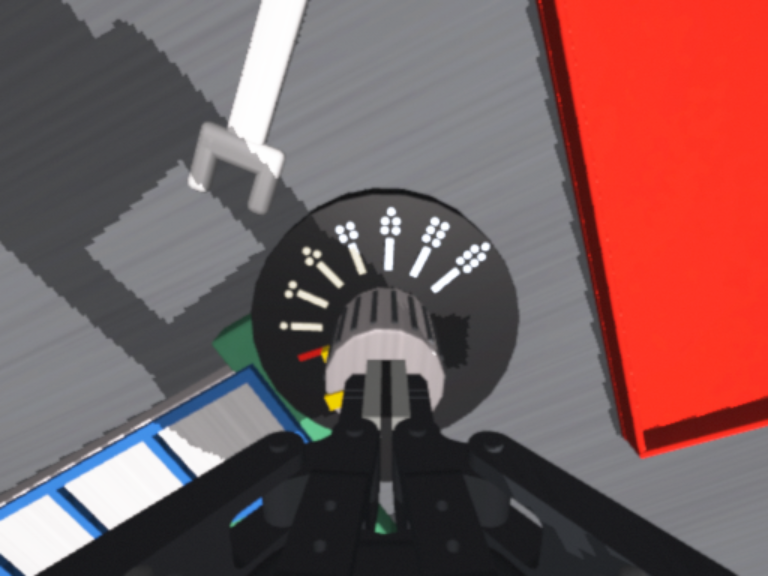

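```bash
python3 -c "
from go import *
d=ctrl.get_image('wrist');o=ctrl.get_obs();p=o['tool_pos']
for dz in (0,.019,.033,.045): print(dz,pj(d,p+[0,0,dz])*1.5)
print('sleeve',[pj(d,[.479,.1815,z])*1.5 for z in (.024,.056,.072)])
crop(d,180,150,340,290,5,'w4c.png',20)
d=ctrl.get_image('scene');crop(d,240,130,400,250,5,'s4.png',20)
"
```

```text
0 [384.48773566 341.96343226]
0.019 [384.39138479 363.03117248]
0.033 [384.30682122 381.52154502]
0.045 [384.22260892 399.93510971]
sleeve [array([384.66351564, 327.18865383]), array([384.53263866, 359.82291078]), array([384.44898874, 380.68107154])]
```

View pics/w4c.png

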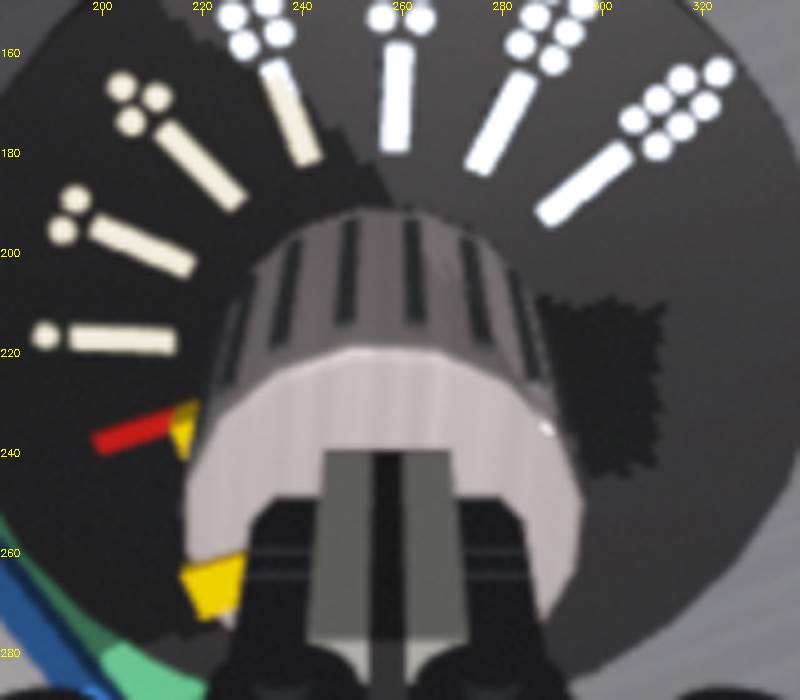

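View pics/s4.png

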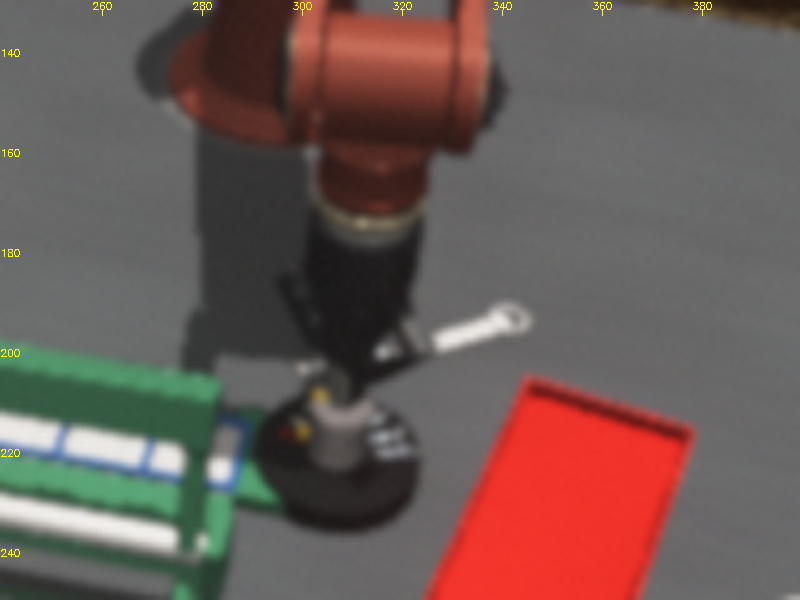

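```bash
python3 -c "
from go import *
d=ctrl.get_image('scene');o=ctrl.get_obs();p=o['tool_pos']
for z in (.039,.058,.072,.1,.15,.2,.25): print(z,pj(d,[p[0],p[1],z]).round(1))
w=ctrl.get_image('wrist')
# tips at native (255.5,240): ray, closest to TCP vertical axis
e,r=ray(w,256.5,240)
for z in (.03,.05,.06,.07,.08,.09): print(z,at(w,256.5,240,z).round(4))
"
```

```text
0.039 [307.1 215.7]
0.058 [307.5 212. ]
0.072 [307.9 209.3]
0.1 [308.5 203.7]
0.15 [309.8 193.2]
0.2 [311.2 182.2]
0.25 [312.7 170.5]
0.03 [0.4916 0.1758 0.03  ]
0.05 [0.482  0.1802 0.05  ]
0.06 [0.4772 0.1824 0.06  ]
0.07 [0.4724 0.1847 0.07  ]
0.08 [0.4676 0.1869 0.08  ]
0.09 [0.4628 0.1891 0.09  ]
```

```bash
python3 -c "
from go import *
d=ctrl.get_image('wrist');o=ctrl.get_obs();p=np.array(o['tool_pos']);m=R.from_rotvec(o['tool_rot']).as_matrix()
e=m.T@(np.array(d['eye'])-p);print('cam in tool',e)
for x in (-.0427,0,.0427):
  for y in (-.011,.011):
    for z in (0,-.013,-.047,-.035): print(x,y,z,pj(d,p+m@[x,y,z])*1.5)
"
```

```text
cam in tool [ 0.00054069 -0.08435642 -0.17669556]
-0.0427 -0.011 0 [283.7508312 318.3587758]
-0.0427 -0.011 -0.013 [276.72689055 330.94289717]
-0.0427 -0.011 -0.047 [252.78088836 373.84465457]
-0.0427 -0.011 -0.035 [262.34678527 356.70635378]
-0.0427 0.011 0 [287.40064709 364.63812526]
-0.0427 0.011 -0.013 [280.88787738 379.80275871]
-0.0427 0.011 -0.047 [258.92451638 430.94326179]
-0.0427 0.011 -0.035 [267.65421641 410.61662549]
0 -0.011 0 [384.43286044 318.40616504]
0 -0.011 -0.013 [384.33957562 330.99513472]
0 -0.011 -0.047 [384.02153782 373.9149568 ]
0 -0.011 -0.035 [384.14858898 356.76915469]
0 0.011 0 [384.45852729 364.68906821]
0 0.011 -0.013 [384.37052229 379.85891185]
0 0.011 -0.047 [384.07372855 431.01866836]
0 0.011 -0.035 [384.19169592 410.68406861]
0.0427 -0.011 0 [485.13863252 318.45356546]
0.0427 -0.011 -0.013 [491.97938524 331.04738544]
0.0427 -0.011 -0.047 [515.30253293 373.98528064]
0.0427 -0.011 -0.035 [505.98514293 356.83197351]
0.0427 0.011 0 [481.53847162 364.74002275]
0.0427 0.011 -0.013 [487.87824945 379.9150786 ]
0.0427 0.011 -0.047 [509.25962754 431.09409704]
0.0427 0.011 -0.035 [500.76098635 410.75153015]
```

Emit:
step_arm(increments="0 0 -0.4 0 0 0;0 0 0 0 0 0;0 0 0 0 0 0;0 0 0 0 0 0;0 0 0 0 0 0;0 0 0 0 0 0;0 0 0 0 0 0;0 0 0 0 0 0", fingers=1)

```text
t: 8.37
tool_pos: [0.4785, 0.1812, 0.048]
tool_rot: [-2.646, -1.694, 0.001]
contact_force: [-0.3, -0.3, -0.1]
opening: 0.0855
```

Emit:
step_arm(increments="0 0 0.4 0 0 0;0 0 0.4 0 0 0;0 0 0.4 0 0 0;0 0 0.4 0 0 0;0 0 0.3 0 0 0;0 0 0 0 0 0;0 0 0 0 0 0")

```text
t: 8.95
tool_pos: [0.4779, 0.181, -0.0003]
tool_rot: [-2.645, -1.694, 0.003]
contact_force: [-0.5, 0.2, -0.1]
opening: 0.0853
```

```bash
python3 -c "
from go import *
go(.479,.1815,.0,1.138)
d=ctrl.get_image('wrist')
cv2.imwrite('pics/w5.png',cv2.resize(d['pixels'][:,:,::-1],(768,576)))
"
```

```text
t 8.95 tcp [ 4.779e-01  1.810e-01 -3.000e-04] phi 1.139 q [ 0.22 -0.    2.02  0.    1.12 -0.92] F [-0.5  0.2 -0.1] open 0.0853
tool shift units now: [ 0.04  0.03 -0.01]  after turn: [ 0.04  0.03 -0.01]  turn units: [-0.02  0.01  0.01]
```

View pics/w5.png

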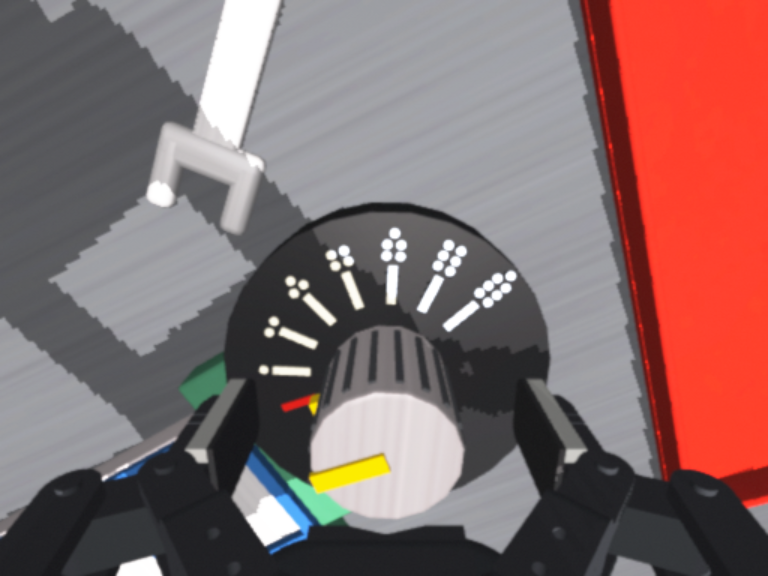

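Emit:
step_arm(increments="0 0 0 0 0 0;0 0 0 0 0 0;0 0 0 0 0 0;0 0 0 0 0 0;0 0 0 0 0 0;0 0 0 0 0 0", fingers=-1, newtons=40)

```text
t: 9.5
tool_pos: [0.479, 0.181, 0.0015]
tool_rot: [2.645, 1.694, -0.0]
contact_force: [-1.9, -2.4, 5.8]
opening: 0.0429
```

```bash
python3 -c "
from go import *
go(.479,.1815,.0,1.138)
print(ctrl.get_obs()['wrist_torque'])
d=ctrl.get_image('wrist')
cv2.imwrite('pics/w6.png',cv2.resize(d['pixels'][:,:,::-1],(768,576)))
"
```

```text
t 9.50 tcp [0.479  0.181  0.0015] phi 1.139 q [ 0.22 -0.    2.02 -0.    1.12 -0.92] F [-1.9 -2.4  5.8] open 0.0429
tool shift units now: [ 0.02 -0.01  0.06]  after turn: [ 0.02 -0.01  0.06]  turn units: [0.01 0.   0.01]
[-0.3809742   0.41912723 -0.04791754]
```

View pics/w6.png

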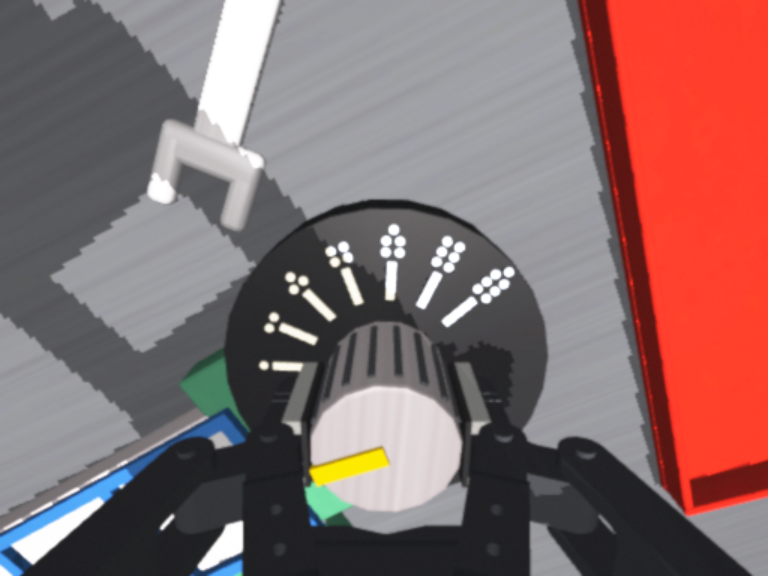

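Emit:
step_arm(increments="0 0 0 0 0 1;0 0 0 0 0 1;0 0 0 0 0 1;0 0 0 0 0 1;0 0 0 0 0 1;0 0 0 0 0 1;0 0 0 0 0 1;0 0 0 0 0 1;0 0 0 0 0 1;0 0 0 0 0 1")

```text
t: 10.38
tool_pos: [0.4798, 0.1816, 0.0015]
tool_rot: [-3.134, -0.21, -0.004]
contact_force: [2.0, -0.0, 1.4]
opening: 0.0432
```

```bash
python3 -c "
from go import *
go(.479,.1815,.0,1.138-1.9635)
print(ctrl.get_obs()['wrist_torque'])
d=ctrl.get_image('wrist')
cv2.imwrite('pics/w7.png',cv2.resize(d['pixels'][:,:,::-1],(768,576)))
"
```

```text
t 10.38 tcp [0.4798 0.1816 0.0015] phi 0.134 q [ 0.22 -0.    2.02  0.    1.12  0.08] F [ 2.  -0.   1.4] open 0.0432
tool shift units now: [-0.03  0.    0.06]  after turn: [-0.02  0.03  0.06]  turn units: [-0.02 -0.02  9.6 ]
[-0.02624845  0.07141752 -0.00327265]
```

View pics/w7.png

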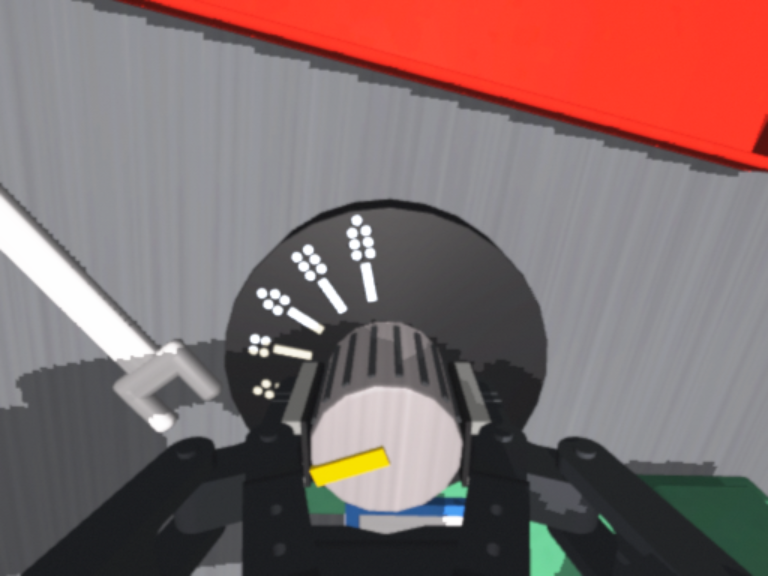

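Sleeve turns without slip (the yellow bar stays fixed relative to the gripper). Turning the remaining ~9.6.

Emit:
step_arm(increments="0 0 0 0 0 1;0 0 0 0 0 1;0 0 0 0 0 1;0 0 0 0 0 1;0 0 0 0 0 1;0 0 0 0 0 1;0 0 0 0 0 1;0 0 0 0 0 1;0 0 0 0 0 1;0 0 0 0 0 0.7;0 0 0 0 0 0")

```text
t: 11.35
tool_pos: [0.4809, 0.1813, 0.0016]
tool_rot: [-2.871, 1.268, -0.007]
contact_force: [4.8, -1.6, -0.5]
opening: 0.0429
```

Emit:
step_arm(increments="0 0 0 0 0 0;0 0 0 0 0 0;0 0 0 0 0 0;0 0 0 0 0 0;0 0 0 0 0 0;0 0 0 0 0 0", fingers=1)

```text
t: 11.85
tool_pos: [0.4784, 0.1812, 0.0006]
tool_rot: [2.874, -1.268, -0.001]
contact_force: [-0.6, 0.1, 0.7]
opening: 0.0855
```

Emit:
step_arm(increments="0 0 -0.8 0 0 0;0 0 -1 0 0 0;0 0 -1 0 0 0;0 0 -1 0 0 0;0 0 -1 0 0 0;0 0 -1 0 0 0;0 0 -1 0 0 0;0 0 0 0 0 0")

```text
t: 12.52
tool_pos: [0.482, 0.182, 0.1772]
tool_rot: [-2.869, 1.265, -0.013]
contact_force: [0.4, -0.3, 0.6]
opening: 0.0854
```

```bash
python3 -c "
from go import *
go(.4285,-.3045,.2,1.5708-1.138)
d=ctrl.get_image('wrist')
cv2.imwrite('pics/w8.png',cv2.resize(d['pixels'][:,:,::-1],(768,576)))
"
```

```text
t 12.52 tcp [0.482  0.182  0.1772] phi -0.831 q [ 0.22 -0.21  1.89  0.    1.44  1.05] F [ 0.4 -0.3  0.6] open 0.0854
tool shift units now: [12.93 14.69 -0.98]  after turn: [-10.1   16.77  -0.91]  turn units: [ -0.05  -0.1  -12.64]
```

View pics/w8.png

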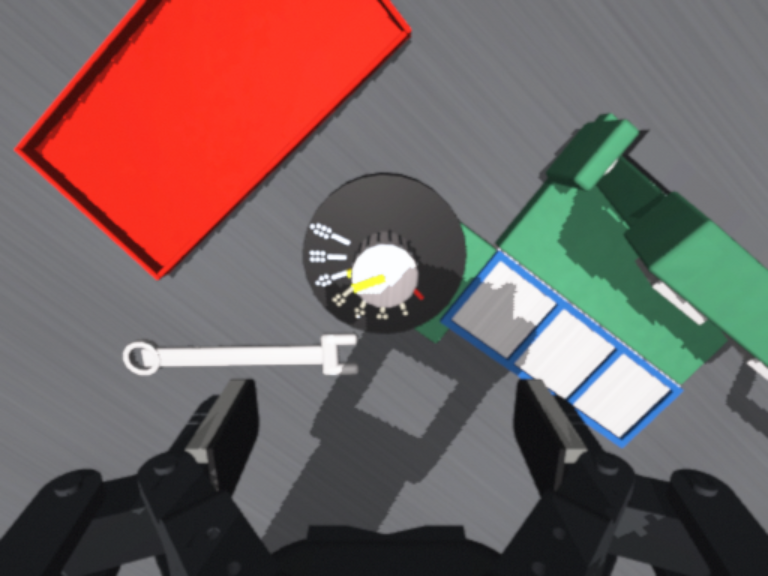

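The pointer tab is at the tick with five dots. All four pocket corners are visible here, so I'll refine the press pose.

```bash
python3 -c "
from go import *
d=ctrl.get_image('wrist');crop(d,200,110,470,305,3,'w8c.png',20)
go(.4285,-.3045,.2,1.5708-1.138)
"
```

```text
t 12.62 tcp [0.4794 0.1814 0.172 ] phi -0.831 q [ 0.22 -0.21  1.9   0.    1.44  1.05] F [-0.5 -0.4 -0.7] open 0.0850
tool shift units now: [12.98 14.61 -1.14]  after turn: [-10.    16.79  -1.12]  turn units: [-1.000e-02 -3.000e-02 -1.264e+01]
```

View pics/w8c.png

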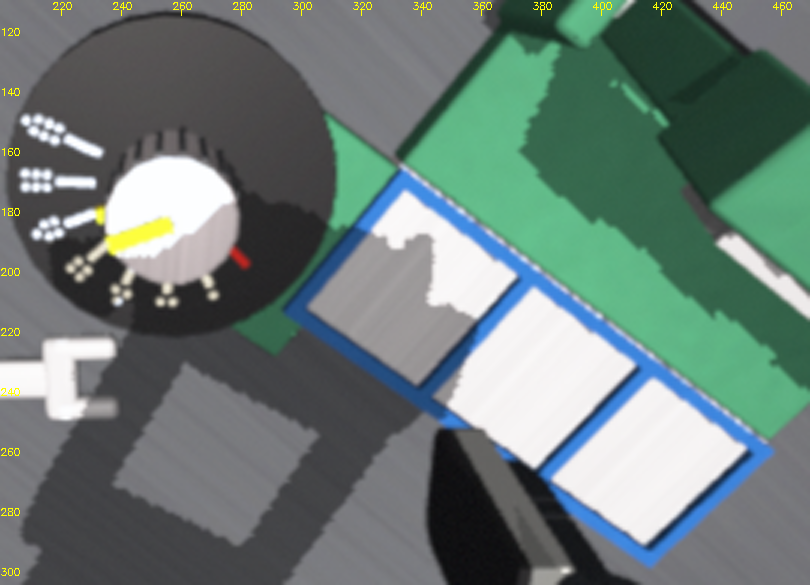

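```bash
python3 -c "
from fit import *
d=ctrl.get_image('wrist')
s=lambda u,v:(200+u/3-.5,110+v/3-.5)
print(at(d,*s(172,220),.072),at(d,*s(172.5,174),.024))
m=[(36,102,23),(-36,102,23),(-36,-102,23),(36,-102,23),(-20,168,72),(-20,168,24)]
o=[s(402,170),s(285,310),s(652,565),s(772,450),s(172,220),s(172.5,174)]
print(fit(d,m,o,[.518,.0126,.1]));print(fit(d,m[:4],o[:4],[.518,.0126,.1]))
"
```

```text
[0.47852396 0.18175423 0.072     ] [0.48105437 0.18377584 0.024     ]
(array([0.51618713, 0.01736132, 0.1036434 ]), np.float64(2.1994843698190607), [[0.9, -1.8], [-0.7, -0.2], [-1.0, 0.8], [1.4, 0.3], [-0.2, -0.7], [-0.4, 2.2]])
(array([0.51578592, 0.01717256, 0.11031924]), np.float64(1.5472859937835892), [[0.1, -1.1], [-1.1, 0.7], [-0.6, 0.8], [1.5, 0.1]])
```

```bash
sed -i 's/^PR=.*/PR=np.array([.517,.0168]);PY=.11/' go.py; python3 -c "
from go import *
go(.435,-.300,.17,.538)"
```

```text
t 12.67 tcp [0.4784 0.1812 0.1703] phi -0.831 q [ 0.22 -0.2   1.9   0.    1.44  1.05] F [-0.6  0.4 -0.8] open 0.0852
tool shift units now: [1.304e+01 1.426e+01 1.000e-02]  after turn: [-1.135e+01  1.564e+01  1.000e-02]  turn units: [  0.     0.   -13.69]
```

Emit:
step_arm(increments="0.93 1 -0.2 0 0 0;0.93 1 -0.2 0 0 0;0.93 1 0 0 0 0;0.93 1 0 0 0 0;0.93 1 0 0 0 0;0.93 1 0 0 0 0;0.93 1 0 0 0 0;0.93 1 0 0 0 0;0.93 1 0 0 0 0;0.93 1 0 0 0 0;0.93 1 0 0 0 0;0.93 1 0 0 0 0")

```text
t: 13.67
tool_pos: [0.4437, -0.2281, 0.1782]
tool_rot: [-2.873, 1.268, 0.006]
contact_force: [1.2, -1.1, -0.1]
opening: 0.0854
```

Emit:
step_arm(increments="0.93 1 0.2 0 0 0;0.93 1 0.2 0 0 0;0 0.26 0 0 0 0;0 0 0 0 0 -1;0 0 0 0 0 -1;0 0 0 0 0 -1;0 0 0 0 0 -1;0 0 0 0 0 -1;0 0 0 0 0 -1;0 0 0 0 0 -1;0 0 0 0 0 -1;0 0 0 0 0 -1")

```text
t: 14.67
tool_pos: [0.4339, -0.2981, 0.1685]
tool_rot: [-3.137, -0.117, 0.004]
contact_force: [0.5, 0.6, -1.5]
opening: 0.0855
```

Emit:
step_arm(increments="0 0 0 0 0 -1;0 0 0 0 0 -1;0 0 0 0 0 -1;0 0 0 0 0 -1;0 0 0 0 0 -0.7;0 0 0 0 0 0;0 0 0 0 0 0")

```text
t: 15.25
tool_pos: [0.4342, -0.2985, 0.1691]
tool_rot: [-3.026, -0.834, 0.002]
contact_force: [-0.3, 0.4, -0.4]
opening: 0.0849
```

```bash
python3 -c "
from go import *
go(.43,-.300,.17,.538)
d=ctrl.get_image('wrist');crop(d,100,50,360,245,3,'w9c.png',20)
"
```

```text
t 15.25 tcp [ 0.4342 -0.2985  0.1691] phi 0.538 q [-0.74 -0.16  1.87  0.    1.44 -1.28] F [-0.3  0.4 -0.4] open 0.0849
tool shift units now: [-0.17 -0.03 -0.03]  after turn: [-0.17 -0.03 -0.03]  turn units: [-0.03  0.01 -0.  ]
```

View pics/w9c.png

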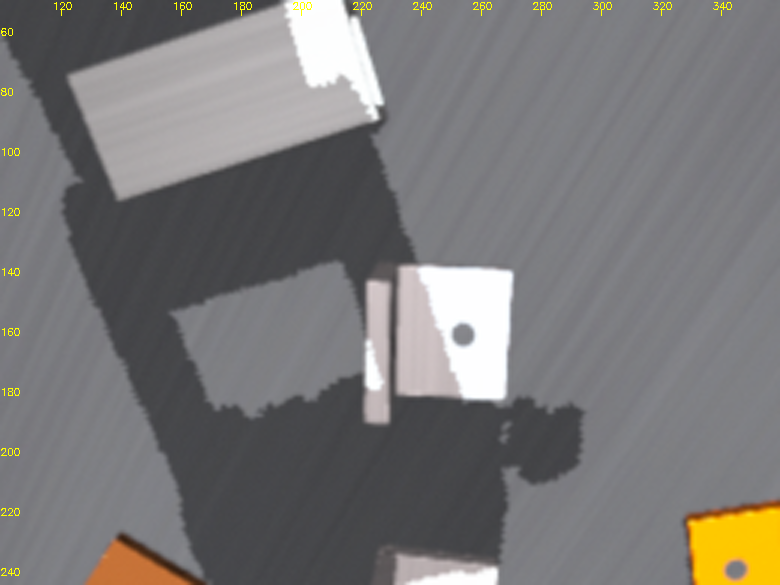

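```bash
python3 -c "
from fit import *
d=ctrl.get_image('wrist')
s=lambda u,v:(100+u/3-.5,50+v/3-.5)
m=[(46,25,8),(46,-25,8),(-4,25,45),(-4,-25,45),(4,25,45),(4,-25,45)]
print(fit(d,m,[s(513,270),s(506,400),s(367,280),s(364,423),s(391,280),s(389,423)],[.43,-.3,.53]))
"
```

```text
(array([ 0.40142673, -0.30712801,  0.48843038]), np.float64(0.6219706968263381), [[-0.3, 0.2], [-0.6, -0.5], [0.2, 0.1], [0.6, -0.3], [0.1, 0.5], [-0.2, 0.0]])
```

```bash
python3 -c "
from go import *
go(.4014,-.3071,.03,.488)"
```

```text
t 15.35 tcp [ 0.4344 -0.2989  0.1698] phi 0.538 q [-0.74 -0.16  1.87  0.    1.44 -1.28] F [0.2 0.6 0.1] open 0.0852
tool shift units now: [-1.3  -0.39  5.59]  after turn: [-1.32 -0.33  5.59]  turn units: [-0.02  0.    0.5 ]
```

Emit:
step_arm(increments="0 0 0 0 0 0.5;-0.66 -0.16 0.4 0 0 0;-0.66 -0.17 0.8 0 0 0;0 0 0.8 0 0 0;0 0 0.8 0 0 0;0 0 0.8 0 0 0;0 0 0.8 0 0 0;0 0 0.8 0 0 0;0 0 0.4 0 0 0;0 0 0 0 0 0;0 0 0 0 0 0", fingers=0.2)

```text
t: 16.27
tool_pos: [0.4016, -0.3075, 0.0306]
tool_rot: [-3.047, -0.76, 0.001]
contact_force: [0.2, 0.1, 0.5]
opening: 0.0509
```

```bash
python3 -c "
from go import *
go(.4014,-.3071,-.016,.488)
d=ctrl.get_image('wrist')
cv2.imwrite('pics/w10.png',cv2.resize(d['pixels'][:,:,::-1],(768,576)))
"
```

```text
t 16.27 tcp [ 0.4016 -0.3075  0.0306] phi 0.489 q [-0.8  -0.06  2.02  0.    1.18 -1.29] F [0.2 0.1 0.5] open 0.0509
tool shift units now: [ 0.   -0.02  1.86]  after turn: [ 0.   -0.02  1.86]  turn units: [-0.01  0.    0.01]
```

View pics/w10.png

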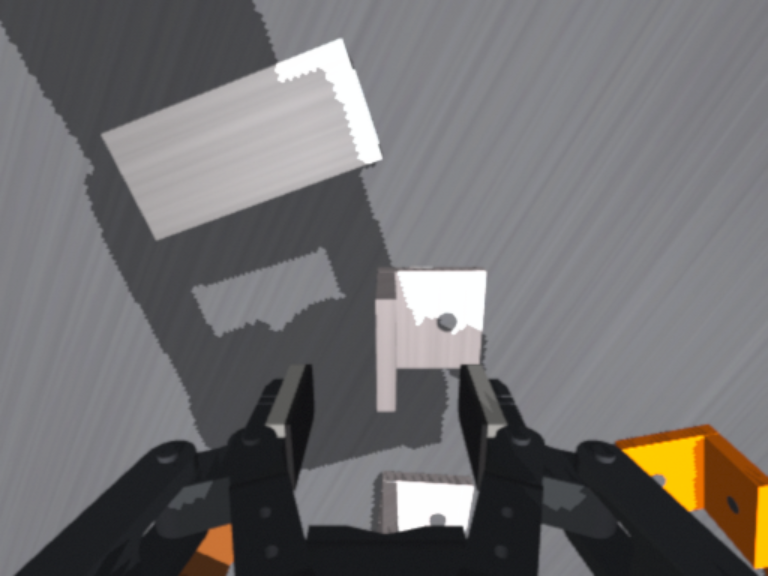

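Emit:
step_arm(increments="0 0 0.5 0 0 0;0 0 0.5 0 0 0;0 0 0.5 0 0 0;0 0 0.36 0 0 0;0 0 0 0 0 0;0 0 0 0 0 0")

```text
t: 16.82
tool_pos: [0.401, -0.307, -0.0171]
tool_rot: [-3.046, -0.76, 0.002]
contact_force: [-0.2, 0.3, 1.0]
opening: 0.0511
```

Emit:
step_arm(increments="0 0 0 0 0 0;0 0 0 0 0 0;0 0 0 0 0 0;0 0 0 0 0 0;0 0 0 0 0 0;0 0 0 0 0 0;0 0 0 0 0 0", fingers=-1, newtons=50)

```text
t: 17.4
tool_pos: [0.4023, -0.3083, -0.015]
tool_rot: [3.047, 0.76, 0.001]
contact_force: [0.1, -0.2, 3.8]
opening: 0.0069
```

```bash
python3 -c "
from go import *
go(.4014,-.3071,-.016,.488)
d=ctrl.get_image('wrist')
cv2.imwrite('pics/w11.png',cv2.resize(d['pixels'][:,:,::-1],(768,576)))
"
```

```text
t 17.40 tcp [ 0.4023 -0.3083 -0.015 ] phi 0.489 q [-0.8   0.01  2.04 -0.    1.09 -1.29] F [ 0.1 -0.2  3.8] open 0.0069
tool shift units now: [-0.01 -0.06  0.04]  after turn: [-0.01 -0.06  0.04]  turn units: [ 0.01 -0.    0.01]
```

View pics/w11.png

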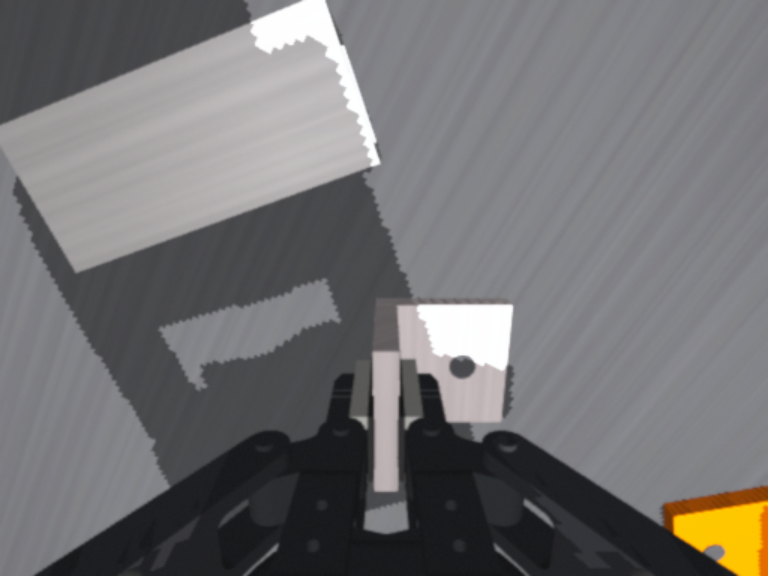

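Emit:
step_arm(increments="0 0 -0.5 0 0 0;0 0 -1 0 0 0;0 0 -1 0 0 0;0 0 -1 0 0 0;0 0 -1 0 0 0;0 0 -1 0 0 0;0 0 0 0 0 0")

```text
t: 18.03
tool_pos: [0.4042, -0.3101, 0.128]
tool_rot: [3.04, 0.759, 0.008]
contact_force: [0.7, -1.2, 0.5]
opening: 0.0069
```

```bash
python3 -c "
from go import *
g=pw(-21,0);print(g,pw(-21,-66))
go(g[0],g[1],.12,.11)
d=ctrl.get_image('wrist')
cv2.imwrite('pics/w12.png',cv2.resize(d['pixels'][:,:,::-1],(768,576)))
"
```

```text
[0.49612692 0.01449466] [ 0.50337229 -0.05110645]
t 18.03 tcp [ 0.4042 -0.3101  0.128 ] phi 0.489 q [-0.8  -0.18  1.96  0.    1.36 -1.29] F [ 0.7 -1.2  0.5] open 0.0069
tool shift units now: [ 9.35 -9.73  0.26]  after turn: [  5.08 -12.5    0.32]  turn units: [ 0.09 -0.05  3.79]
```

View pics/w12.png

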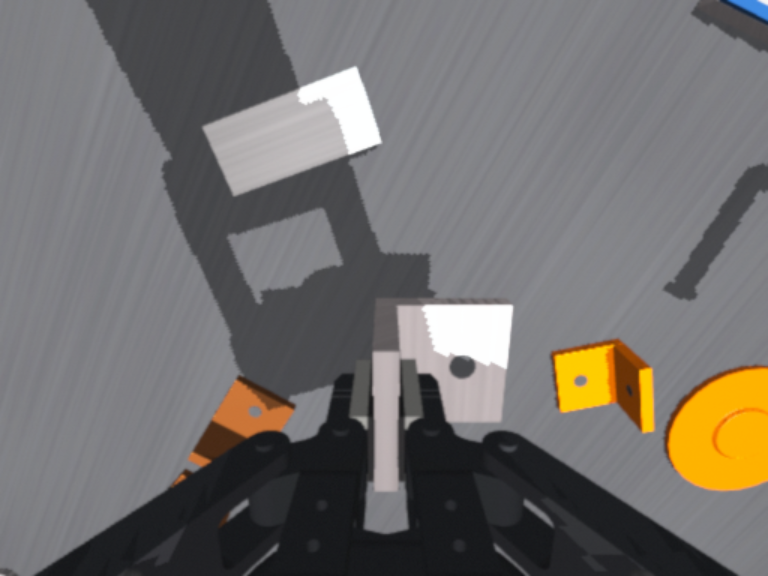

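Emit:
step_arm(increments="0 0 0 0 0 0.95;0 0 0 0 0 0.95;0 0 0 0 0 0.95;0 0 0 0 0 0.95;0.39 -0.96 0 0 0 0;0.39 -0.96 0 0 0 0;0.39 -0.96 0 0 0 0;0.39 -0.96 0 0 0 0;0.39 -0.96 0 0 0 0;0.39 -0.96 0 0 0 0;0.39 -0.96 0 0 0 0;0.39 -0.96 0 0 0 0")

```text
t: 19.08
tool_pos: [0.4571, -0.1066, 0.1195]
tool_rot: [-3.135, -0.171, 0.005]
contact_force: [0.2, -0.1, -0.2]
opening: 0.0071
```

Emit:
step_arm(increments="0.39 -0.96 0 0 0 0;0.39 -0.96 0 0 0 0;0.39 -0.96 0 0 0 0;0.39 -0.96 0 0 0 0;0.39 -0.96 0 0 0 0;0 0 0 0 0 0;0 0 0 0 0 0")

```text
t: 19.67
tool_pos: [0.4925, 0.0172, 0.1197]
tool_rot: [-3.136, -0.175, 0.006]
contact_force: [-0.1, -0.3, -1.2]
opening: 0.0071
```

```bash
python3 -c "
from go import *
g=pw(-21,0)
go(g[0],g[1],.03,.11)
d=ctrl.get_image('wrist')
cv2.imwrite('pics/w13.png',cv2.resize(d['pixels'][:,:,::-1],(768,576)))
d=ctrl.get_image('top')
cv2.imwrite('pics/t13.png',cv2.resize(d['pixels'][:,:,::-1],(768,576)))
"
```

```text
t 19.67 tcp [0.4925 0.0172 0.1197] phi 0.112 q [-0.12 -0.21  1.99 -0.    1.36 -0.23] F [-0.1 -0.3 -1.2] open 0.0071
tool shift units now: [0.15 0.13 3.59]  after turn: [0.13 0.12 3.59]  turn units: [-0.01  0.04  0.02]
```

View pics/w13.png

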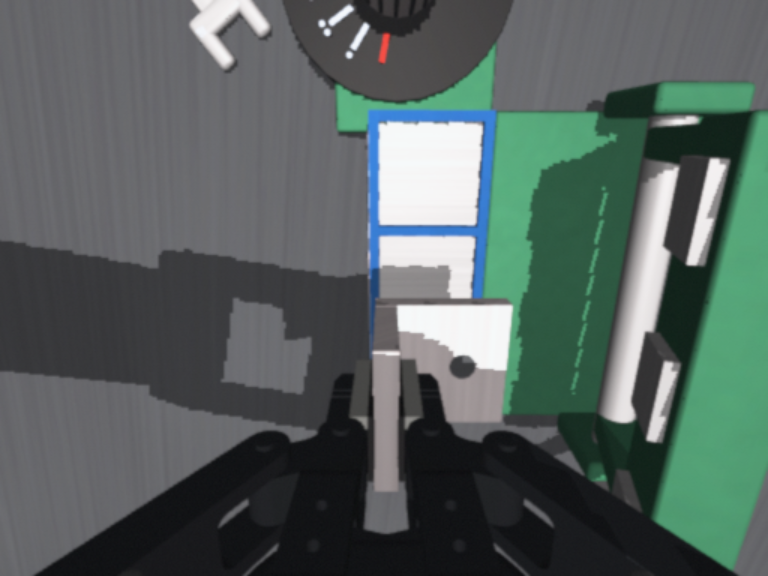

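View pics/t13.png

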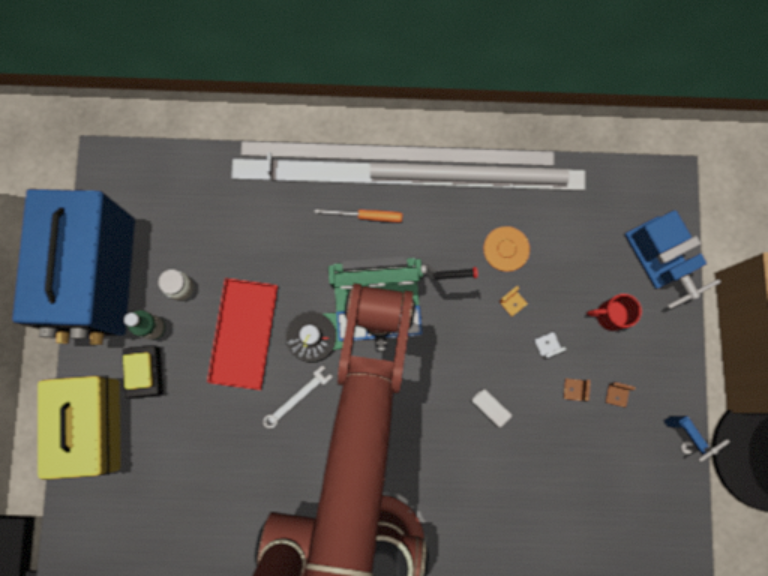

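Emit:
step_arm(increments="0.14 0.12 0.6 0 0 0.1;0 0 0.6 0 0 0;0 0 0.6 0 0 0;0 0 0.6 0 0 0;0 0 0.6 0 0 0;0 0 0.6 0 0 0;0 0 0 0 0 0;0 0 0 0 0 0;0 0 0 0 0 0")

```text
t: 20.52
tool_pos: [0.498, 0.0129, 0.0324]
tool_rot: [3.138, 0.154, 0.001]
contact_force: [0.4, -0.1, -0.6]
opening: 0.0073
```

```bash
python3 -c "
from go import *
g=pw(-21,0)
go(g[0],g[1],.005,.11)
d=ctrl.get_image('wrist')
cv2.imwrite('pics/w14.png',cv2.resize(d['pixels'][:,:,::-1],(768,576)))
"
```

```text
t 20.52 tcp [0.498  0.0129 0.0324] phi 0.098 q [-0.12 -0.09  2.04 -0.    1.18 -0.22] F [ 0.4 -0.1 -0.6] open 0.0073
tool shift units now: [-0.07 -0.07  1.09]  after turn: [-0.07 -0.07  1.09]  turn units: [ 0.   -0.01 -0.12]
```

View pics/w14.png

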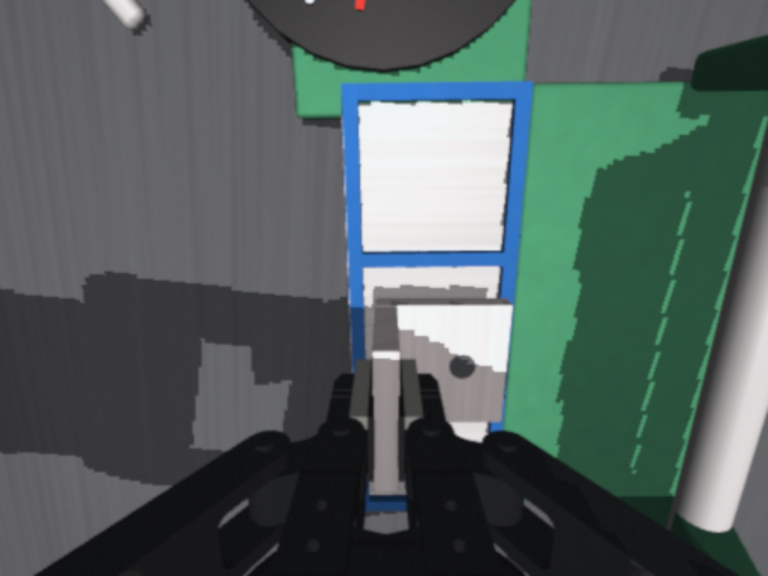

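```bash
python3 -c "
from go import *
d=ctrl.get_image('wrist');crop(d,215,40,365,190,4,'w14c.png',10)
crop(d,215,190,365,340,4,'w14d.png',10)
go(.496,.0145,.005,.11)
"
```

```text
t 20.62 tcp [0.4986 0.0131 0.033 ] phi 0.098 q [-0.12 -0.09  2.04 -0.    1.18 -0.22] F [-0.7  0.4 -0.7] open 0.0073
tool shift units now: [-0.1  -0.07  1.12]  after turn: [-0.1  -0.07  1.12]  turn units: [ 0.01 -0.02 -0.12]
```

View pics/w14c.png

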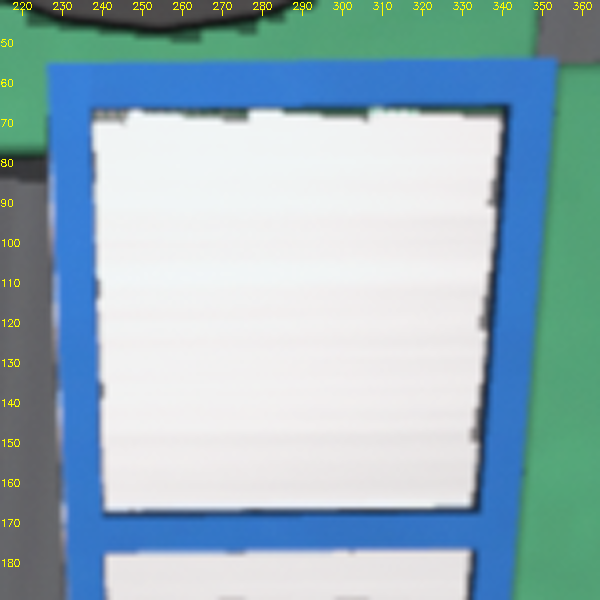

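View pics/w14d.png

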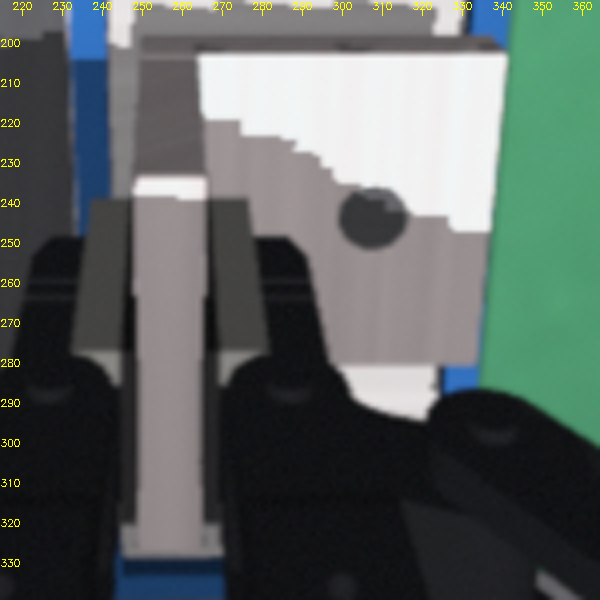

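```bash
python3 -c "
from fit import *
from scipy.optimize import least_squares
d=ctrl.get_image('wrist');o=ctrl.get_obs();print(o['tool_pos'])
s=lambda u,v:(215+u/4-.5,40+v/4-.5);s2=lambda u,v:(215+u/4-.5,190+v/4-.5)
m=[(-30,96,23),(30,96,23),(-30,36,23),(30,36,23),(-36,102,23),(36,102,23),(-30,30,23),(30,30,23)]
print(fit(d,m,[s(91,108),s(511,104),s(104,513),s(480,511),s(50,66),s(556,58),s(104,550),s(480,549)],[.518,.0126,.1]))
z0=(o['tool_pos'][2]+.015)*1000
m=[(46,25,8+z0),(46,-25,8+z0),(-4,25,45+z0),(4,25,45+z0),(-4,-25,45+z0),(4,-25,45+z0)]
print(z0,fit(d,m,[s2(506,52),s2(476,365),s2(134,177),s2(206,177),s2(136,557),s2(203,557)],[.5,.0126,.1]))
"
```

```text
[0.49863314 0.01323311 0.03303778]
(array([0.51791457, 0.01652585, 0.10908891]), np.float64(0.7010871427788743), [[0.4, 0.2], [-0.1, 0.0], [0.1, 0.5], [-0.0, 0.0], [-0.2, -0.6], [0.1, -0.1], [0.4, 0.3], [-0.7, -0.4]])
48.0377836067537 (array([0.49812239, 0.01364535, 0.10306196]), np.float64(1.5456930505321793), [[-0.3, 0.9], [0.0, 0.2], [-0.5, 0.8], [0.1, 0.7], [0.5, -1.5], [0.2, -1.5]])
```

Emit:
step_arm(increments="-0.05 -0.02 0.4 0 0 -0.05;0 0 0.4 0 0 0;0 0 0.3 0 0 0;0 0 0.1 0 0 0;0 0 0 0 0 0;0 0 0 0 0 0")

```text
t: 21.17
tool_pos: [0.496, 0.0141, 0.0025]
tool_rot: [-3.137, -0.164, 0.003]
contact_force: [-6.9, 0.7, 11.1]
opening: 0.007
```

```bash
sed -i 's/^PR=.*/PR=np.array([.5179,.0165]);PY=.109/' go.py; python3 -c "
from go import *
g=pw(-21,0)
go(g[0],g[1],.003,.109)
d=ctrl.get_image('wrist')
cv2.imwrite('pics/w15.png',cv2.resize(d['pixels'][:,:,::-1],(768,576)))
"
```

```text
t 21.17 tcp [0.496  0.0141 0.0025] phi 0.104 q [-0.12 -0.04  2.06 -0.    1.13 -0.23] F [-6.9  0.7 11.1] open 0.0070
tool shift units now: [ 0.04 -0.   -0.02]  after turn: [ 0.04 -0.   -0.02]  turn units: [-0.    0.02 -0.05]
```

View pics/w15.png

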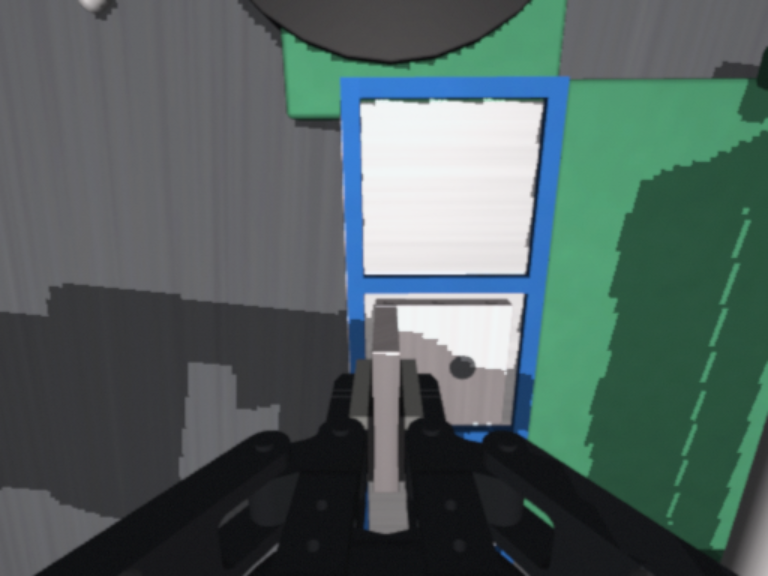

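Emit:
step_arm(increments="0 0 -0.1 0 0 0;0 0 0 0 0 0;0 0 0 0 0 0;0 0 0 0 0 0;0 0 0 0 0 0", fingers=0.1)

```text
t: 21.63
tool_pos: [0.496, 0.014, 0.0037]
tool_rot: [-3.137, -0.163, 0.001]
contact_force: [0.2, -0.2, -0.3]
opening: 0.0469
```

Emit:
step_arm(increments="0 0 -0.6 0 0 0;0 0 -1 0 0 0;0 0 -1 0 0 0;0 0 -1 0 0 0;0 0 -1 0 0 0;0 0 -1 0 0 0;0 0 -1 0 0 0;0 0 0 0 0 0")

```text
t: 22.3
tool_pos: [0.4997, 0.0136, 0.1754]
tool_rot: [3.136, 0.163, 0.016]
contact_force: [0.1, 0.9, 0.4]
opening: 0.0468
```

```bash
python3 -c "
from go import *
go(.450,-.410,.17,.42)
d=ctrl.get_image('wrist')
cv2.imwrite('pics/w16.png',cv2.resize(d['pixels'][:,:,::-1],(768,576)))
"
```

```text
t 22.30 tcp [0.4997 0.0136 0.1754] phi 0.104 q [-0.12 -0.25  1.93  0.    1.45 -0.23] F [0.1 0.9 0.4] open 0.0468
tool shift units now: [-3.74 16.64  0.22]  after turn: [-8.72 14.66  0.22]  turn units: [ 0.04 -0.09 -3.16]
```

View pics/w16.png

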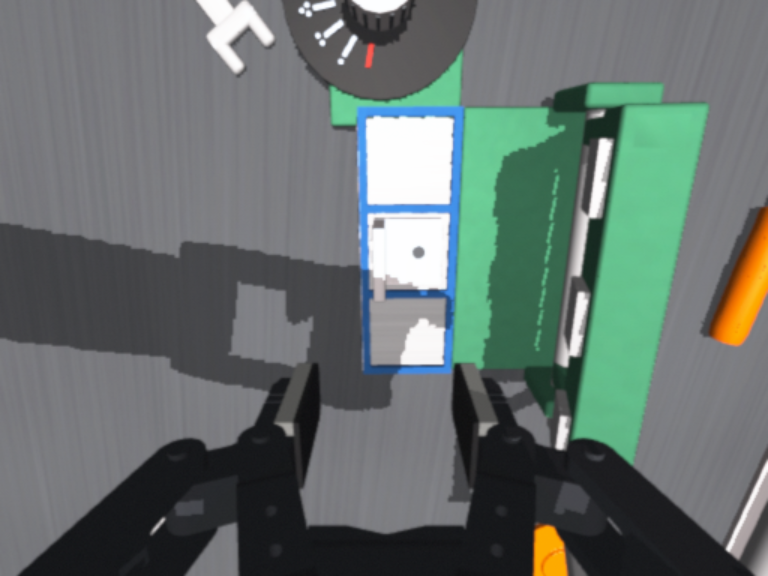

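The first bracket sits in the middle pocket. I'm going to hover over the second one.

Emit:
step_arm(increments="-0.22 0.98 0 0 0 0;-0.22 0.98 0 0 0 0;-0.22 0.98 0 0 0 0;-0.22 0.98 0 0 0 0;-0.22 0.98 0 0 0 0;-0.22 0.98 0 0 0 0;-0.22 0.98 0 0 0 0;-0.22 0.98 0 0 0 0;-0.22 0.98 0 0 0 0;-0.22 0.98 0 0 0 0;-0.22 0.98 0 0 0 0;-0.22 0.98 0 0 0 0")

```text
t: 23.35
tool_pos: [0.4602, -0.286, 0.1672]
tool_rot: [-3.135, -0.163, 0.003]
contact_force: [-0.1, -0.1, 0.1]
opening: 0.0474
```

Emit:
step_arm(increments="-0.22 0.98 0 0 0 0;-0.22 0.98 0 0 0 0;-0.22 0.98 0 0 0 0;-0.22 0.98 0 0 0 0;-0.22 0.98 0 0 0 0;0 0 0 0 0 -1;0 0 0 0 0 -1;0 0 0 0 0 -1;0 0 0 0 0 0;0 0 0 0 0 0;0 0 0 0 0 0")

```text
t: 24.27
tool_pos: [0.4463, -0.4095, 0.1681]
tool_rot: [-3.077, -0.627, 0.001]
contact_force: [0.2, 0.5, 0.0]
opening: 0.0465
```

```bash
python3 -c "
from go import *
go(.450,-.410,.17,.42)
d=ctrl.get_image('wrist');crop(d,100,50,360,245,3,'w17c.png',20)
"
```

```text
t 24.27 tcp [ 0.4463 -0.4095  0.1681] phi 0.402 q [-0.87  0.03  1.69  0.    1.43 -1.27] F [0.2 0.5 0. ] open 0.0465
tool shift units now: [ 0.13  0.07 -0.08]  after turn: [ 0.13  0.08 -0.08]  turn units: [-0.01  0.   -0.18]
```

View pics/w17c.png

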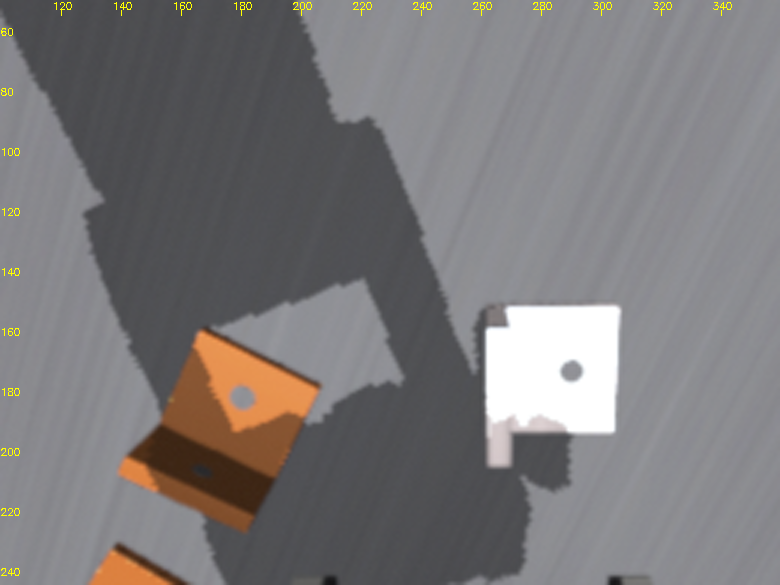

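```bash
python3 -c "
from fit import *
from go import go
d=ctrl.get_image('wrist')
s=lambda u,v:(100+u/3-.5,50+v/3-.5)
m=[(46,25,8),(46,-25,8),(-4,25,45),(-4,-25,45),(4,-25,45)]
r=fit(d,m,[s(620,307),s(615,432),s(485,327),s(487,467),s(511,467)],[.45,-.4,.43]);print(r)
go(r[0][0],r[0][1],.03,r[0][2])
"
```

```text
(array([ 0.45734615, -0.41221589,  0.41348933]), np.float64(0.8069771360229652), [[-0.6, -0.2], [-0.6, -0.2], [0.8, 0.6], [0.4, -0.2], [-0.1, -0.2]])
t 24.37 tcp [ 0.4465 -0.4097  0.1687] phi 0.403 q [-0.87  0.03  1.69  0.    1.43 -1.27] F [-0.3  0.7  0.2] open 0.0471
tool shift units now: [0.36 0.27 5.55]  after turn: [0.36 0.27 5.55]  turn units: [-0.01  0.   -0.11]
```

Emit:
step_arm(increments="0.36 0.27 0.4 0 0 -0.1;0 0 0.8 0 0 0;0 0 0.8 0 0 0;0 0 0.8 0 0 0;0 0 0.8 0 0 0;0 0 0.8 0 0 0;0 0 0.8 0 0 0;0 0 0.3 0 0 0;0 0 0 0 0 0;0 0 0 0 0 0", fingers=0.2)

```text
t: 25.2
tool_pos: [0.4576, -0.4127, 0.032]
tool_rot: [-3.075, -0.645, 0.0]
contact_force: [0.4, -0.4, 0.6]
opening: 0.0512
```

```bash
python3 -c "
from go import *
go(.4573,-.4122,-.016,.413)
d=ctrl.get_image('wrist')
cv2.imwrite('pics/w18.png',cv2.resize(d['pixels'][:,:,::-1],(768,576)))
"
```

```text
t 25.20 tcp [ 0.4576 -0.4127  0.032 ] phi 0.414 q [-0.85  0.19  1.76 -0.    1.2  -1.27] F [ 0.4 -0.4  0.6] open 0.0512
tool shift units now: [-0.   -0.02  1.92]  after turn: [-0.   -0.02  1.92]  turn units: [-0.    0.    0.01]
```

View pics/w18.png

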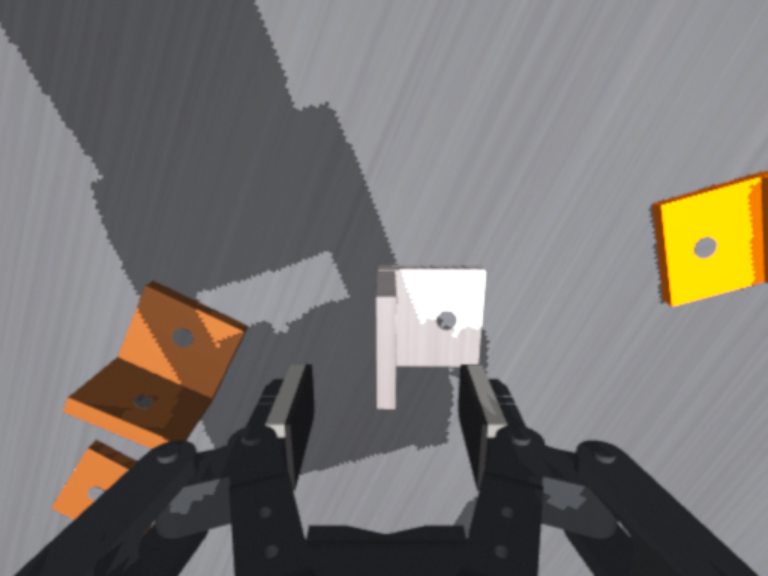

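Well aligned. I'll descend, grip, and lift.

Emit:
step_arm(increments="0 0 0.5 0 0 0;0 0 0.5 0 0 0;0 0 0.5 0 0 0;0 0 0.4 0 0 0;0 0 0 0 0 0;0 0 0 0 0 0")

```text
t: 25.75
tool_pos: [0.4567, -0.4118, -0.0174]
tool_rot: [-3.072, -0.645, 0.002]
contact_force: [-0.2, -0.3, 0.0]
opening: 0.0511
```

Emit:
step_arm(increments="0 0 0 0 0 0;0 0 0 0 0 0;0 0 0 0 0 0;0 0 0 0 0 0;0 0 0 0 0 0;0 0 0 0 0 0;0 0 0 0 0 0", fingers=-1, newtons=50)

```text
t: 26.33
tool_pos: [0.458, -0.4133, -0.0149]
tool_rot: [3.073, 0.645, 0.001]
contact_force: [-0.3, -0.2, 3.0]
opening: 0.007
```

Emit:
step_arm(increments="0 0 -0.5 0 0 0;0 0 -1 0 0 0;0 0 -1 0 0 0;0 0 -1 0 0 0;0 0 -1 0 0 0;0 0 -1 0 0 0;0 0 0 0 0 0")

```text
t: 26.92
tool_pos: [0.4599, -0.4152, 0.1288]
tool_rot: [3.066, 0.644, 0.008]
contact_force: [0.7, -1.1, 1.0]
opening: 0.0066
```

```bash
python3 -c "
from go import *
g=pw(-21,-66);print(g)
go(g[0],g[1],.12,.109)
d=ctrl.get_image('wrist')
cv2.imwrite('pics/w19.png',cv2.resize(d['pixels'][:,:,::-1],(768,576)))
"
```

```text
[ 0.50420439 -0.05139279]
t 26.92 tcp [ 0.4599 -0.4152  0.1288] phi 0.414 q [-0.85  0.08  1.7   0.    1.35 -1.27] F [ 0.7 -1.1  1. ] open 0.0066
tool shift units now: [  7.48 -12.61   0.25]  after turn: [  3.35 -14.27   0.35]  turn units: [ 0.09 -0.05  3.05]
```

View pics/w19.png

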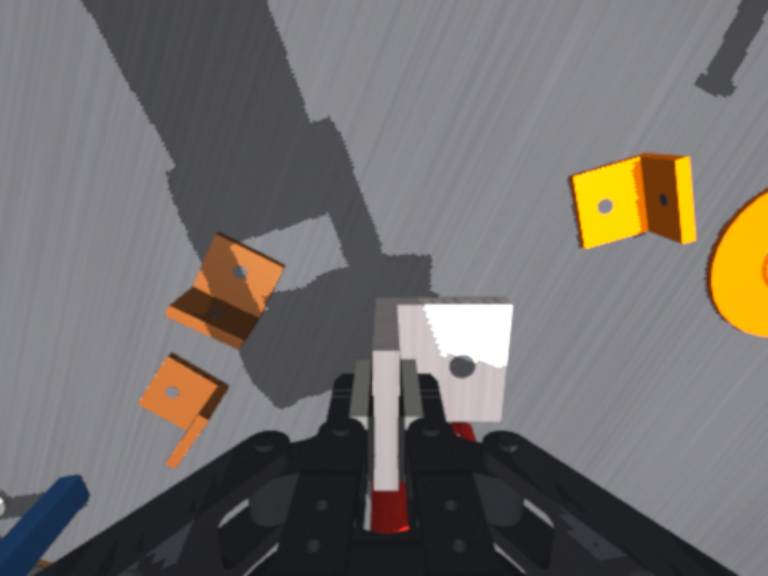

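Emit:
step_arm(increments="0 0 0 0 0 1;0 0 0 0 0 1;0 0 0 0 0 1;0.22 -0.95 0 0 0 0;0.22 -0.95 0 0 0 0;0.22 -0.95 0 0 0 0;0.22 -0.95 0 0 0 0;0.22 -0.95 0 0 0 0;0.22 -0.95 0 0 0 0;0.22 -0.95 0 0 0 0;0.22 -0.95 0 0 0 0;0.22 -0.95 0 0 0 0")

```text
t: 27.97
tool_pos: [0.4809, -0.1927, 0.1194]
tool_rot: [-3.134, -0.179, 0.005]
contact_force: [0.7, -0.4, -0.8]
opening: 0.0069
```

Emit:
step_arm(increments="0.22 -0.95 0 0 0 0;0.22 -0.95 0 0 0 0;0.22 -0.95 0 0 0 0;0.22 -0.95 0 0 0 0;0.22 -0.95 0 0 0 0;0.22 -0.95 0 0 0 0;0 0 0 0 0 0;0 0 0 0 0 0")

```text
t: 28.63
tool_pos: [0.4976, -0.0482, 0.1198]
tool_rot: [-3.136, -0.183, 0.005]
contact_force: [1.0, -0.8, -0.8]
opening: 0.0072
```

```bash
python3 -c "
from go import *
g=pw(-21,-66)
go(g[0],g[1],.035,.109)
"
```

```text
t 28.63 tcp [ 0.4976 -0.0482  0.1198] phi 0.116 q [-0.25 -0.19  1.98 -0.    1.36 -0.36] F [ 1.  -0.8 -0.8] open 0.0072
tool shift units now: [0.26 0.16 3.39]  after turn: [0.25 0.15 3.39]  turn units: [-0.01  0.03  0.07]
```

Emit:
step_arm(increments="0.22 0.12 0.6 0 0 0.07;0 0 0.6 0 0 0;0 0 0.6 0 0 0;0 0 0.6 0 0 0;0 0 0.6 0 0 0;0 0 0.4 0 0 0;0 0 0 0 0 0;0 0 0 0 0 0;0 0 0 0 0 0")

```text
t: 29.38
tool_pos: [0.5053, -0.0522, 0.0374]
tool_rot: [3.137, 0.167, 0.001]
contact_force: [-0.1, 0.3, -1.5]
opening: 0.0069
```

```bash
python3 -c "
from go import *
g=pw(-21,-66)
go(g[0],g[1],.003,.109)
d=ctrl.get_image('wrist')
cv2.imwrite('pics/w20.png',cv2.resize(d['pixels'][:,:,::-1],(768,576)))
"
```

```text
t 29.38 tcp [ 0.5053 -0.0522  0.0374] phi 0.107 q [-0.25 -0.07  2.02 -0.    1.19 -0.36] F [-0.1  0.3 -1.5] open 0.0069
tool shift units now: [-0.04 -0.04  1.37]  after turn: [-0.04 -0.04  1.37]  turn units: [ 0.   -0.01 -0.02]
```

View pics/w20.png

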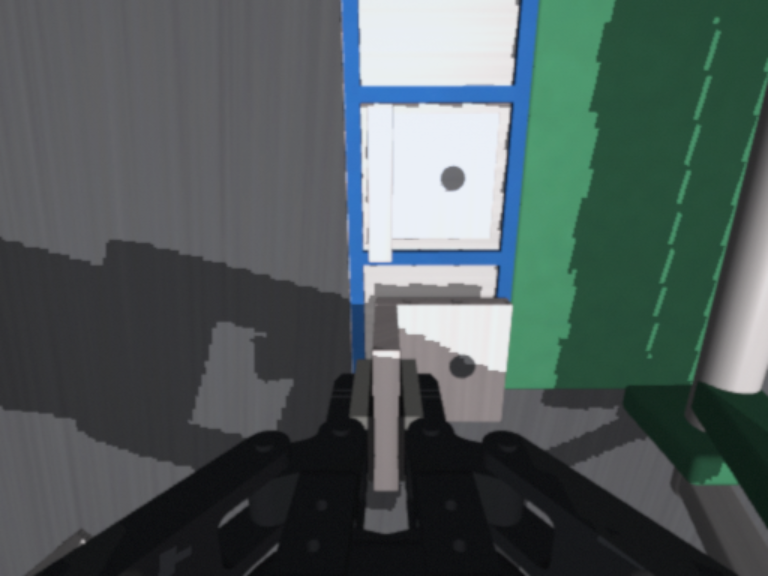

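Good geometry, same as last time. Lowering into the right pocket.

Emit:
step_arm(increments="-0.03 -0.03 0.4 0 0 0;0 0 0.4 0 0 0;0 0 0.4 0 0 0;0 0 0.18 0 0 0;0 0 0 0 0 0;0 0 0 0 0 0")

```text
t: 29.93
tool_pos: [0.5038, -0.0509, 0.0029]
tool_rot: [-3.137, -0.169, 0.003]
contact_force: [-5.2, 1.0, 11.4]
opening: 0.007
```

```bash
python3 -c "
from go import *
g=pw(-21,-66)
go(g[0],g[1],.003,.109)
d=ctrl.get_image('wrist')
cv2.imwrite('pics/w21.png',cv2.resize(d['pixels'][:,:,::-1],(768,576)))
"
```

```text
t 29.93 tcp [ 0.5038 -0.0509  0.0029] phi 0.107 q [-0.25 -0.02  2.03 -0.    1.13 -0.36] F [-5.2  1.  11.4] open 0.0070
tool shift units now: [ 0.02  0.02 -0.01]  after turn: [ 0.02  0.02 -0.01]  turn units: [-0.    0.02 -0.02]
```

View pics/w21.png

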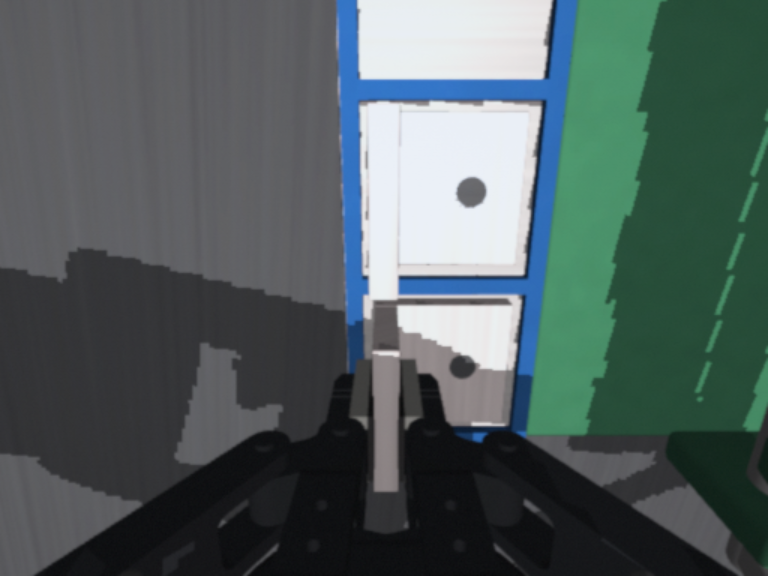

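Emit:
step_arm(increments="0 0 -0.1 0 0 0;0 0 0 0 0 0;0 0 0 0 0 0;0 0 0 0 0 0;0 0 0 0 0 0", fingers=0.1)

```text
t: 30.4
tool_pos: [0.5037, -0.051, 0.0043]
tool_rot: [-3.137, -0.168, 0.001]
contact_force: [0.2, -0.7, -0.3]
opening: 0.0469
```

Emit:
step_arm(increments="0 0 -0.6 0 0 0;0 0 -1 0 0 0;0 0 -1 0 0 0;0 0 -1 0 0 0;0 0 -1 0 0 0;0 0 -1 0 0 0;0 0 -1 0 0 0;0 0 0 0 0 0;0 0 0 0 0 0")

```text
t: 31.15
tool_pos: [0.5051, -0.0513, 0.1716]
tool_rot: [3.136, 0.168, 0.006]
contact_force: [-0.7, -0.5, 0.1]
opening: 0.047
```

```bash
python3 -c "
from go import *
h=pw(67,-172);print(h)
go(h[0],h[1],.3,.109)
d=ctrl.get_image('wrist')
cv2.imwrite('pics/w22.png',cv2.resize(d['pixels'][:,:,::-1],(768,576)))
print(pj(d,[*h,.243])*1.5,pj(d,[*pw(67,-210),.243])*1.5,pj(d,[*pw(67,-134),.243])*1.5)
"
```

```text
[ 0.60321328 -0.1471907 ]
t 31.15 tcp [ 0.5051 -0.0513  0.1716] phi 0.107 q [-0.25 -0.22  1.91  0.    1.44 -0.36] F [-0.7 -0.5  0.1] open 0.0470
tool shift units now: [ 3.51  4.24 -5.12]  after turn: [ 3.48  4.24 -5.14]  turn units: [ 0.01 -0.04 -0.02]
[629.96903513 695.31707843] [612.75098936 759.31347491] [650.0439363 620.7022614]
```

View pics/w22.png

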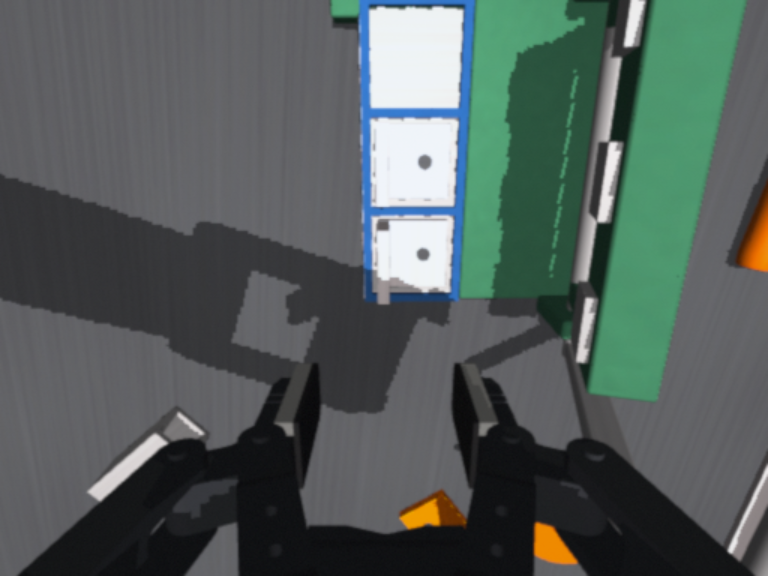

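```bash
python3 -c "
from go import *
h=pw(67,-180);print(h)
go(h[0],h[1],.27,.109)
a=.268+np.arange(0,1.31,.1);x=-200*np.sin(a);z=200*np.cos(a)
print(np.c_[np.diff(x)/25,-np.diff(z)/25].round(2).tolist())
"
```

```text
[ 0.60408355 -0.15514322]
t 31.20 tcp [ 0.504  -0.0511  0.1696] phi 0.107 q [-0.25 -0.22  1.91  0.    1.44 -0.35] F [-0.4  0.5  0.2] open 0.0470
tool shift units now: [ 3.54  4.57 -4.01]  after turn: [ 3.53  4.57 -4.01]  turn units: [ 0.   -0.   -0.02]
[[-0.76, 0.25], [-0.73, 0.32], [-0.69, 0.4], [-0.65, 0.46], [-0.6, 0.53], [-0.55, 0.58], [-0.49, 0.64], [-0.42, 0.68], [-0.35, 0.72], [-0.28, 0.75], [-0.2, 0.77], [-0.12, 0.79], [-0.04, 0.8]]
```

Emit:
step_arm(increments="0 0 -1 0 0 0;0 0 -1 0 0 0;0 0 -1 0 0 0;0 0 -1 0 0 0;0.7 0.9 0 0 0 0;0.7 0.9 0 0 0 0;0.7 0.9 0 0 0 0;0.7 0.9 0 0 0 0;0.7 0.9 0 0 0 0;0 0 0 0 0 0;0 0 0 0 0 0", fingers=1)

```text
t: 32.12
tool_pos: [0.6024, -0.154, 0.2663]
tool_rot: [-3.135, -0.166, 0.008]
contact_force: [0.2, 0.0, 1.1]
opening: 0.0855
```

```bash
python3 -c "
from go import *
h=pw(67,-180)
go(h[0],h[1],.188,.109)
d=ctrl.get_image('wrist')
cv2.imwrite('pics/w23.png',cv2.resize(d['pixels'][:,:,::-1],(768,576)))
print(pj(d,[*pw(67,-180),.243])*1.5,pj(d,[*pw(67,-210),.243])*1.5,pj(d,[*pw(67,-134),.243])*1.5)
"
```

```text
t 32.12 tcp [ 0.6024 -0.154   0.2663] phi 0.106 q [-0.37  0.02  1.54  0.    1.59 -0.48] F [0.2 0.  1.1] open 0.0855
tool shift units now: [0.08 0.06 3.13]  after turn: [0.06 0.05 3.13]  turn units: [-0.03  0.05 -0.03]
[389.8682842  323.49286332] [389.86767894 378.45466838] [389.86932469 229.00969455]
```

View pics/w23.png

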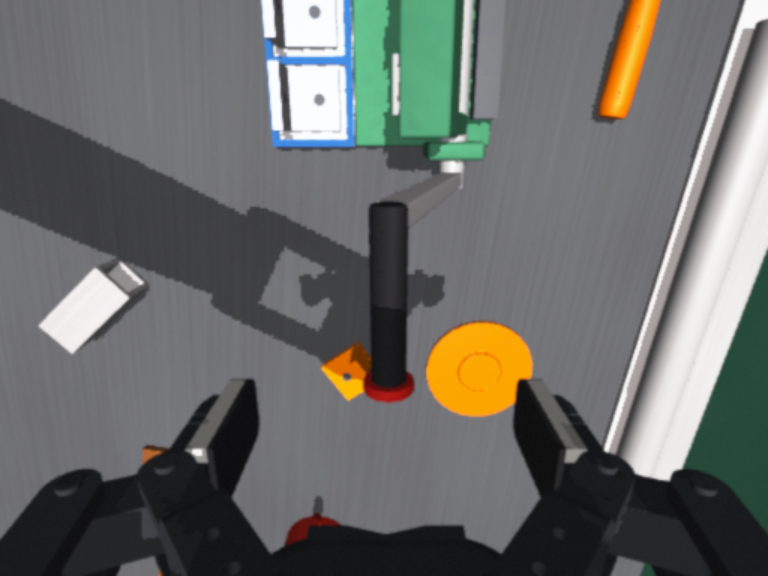

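Emit:
step_arm(increments="0.05 0.05 0.5 0 0 0;0 0 0.6 0 0 0;0 0 0.6 0 0 0;0 0 0.6 0 0 0;0 0 0.6 0 0 0;0 0 0.25 0 0 0;0 0 0 0 0 0;0 0 0 0 0 0")

```text
t: 32.83
tool_pos: [0.6041, -0.1545, 0.1904]
tool_rot: [-3.137, -0.168, 0.001]
contact_force: [0.3, -0.4, -0.1]
opening: 0.0857
```

```bash
python3 -c "
from go import *
h=pw(67,-180)
go(h[0],h[1],.188,.109)
d=ctrl.get_image('wrist')
cv2.imwrite('pics/w24.png',cv2.resize(d['pixels'][:,:,::-1],(768,576)))
"
```

```text
t 32.83 tcp [ 0.6041 -0.1545  0.1904] phi 0.107 q [-0.37  0.05  1.62  0.    1.46 -0.48] F [ 0.3 -0.4 -0.1] open 0.0857
tool shift units now: [-0.    0.02  0.1 ]  after turn: [-0.    0.02  0.1 ]  turn units: [-0.    0.01 -0.02]
```

View pics/w24.png

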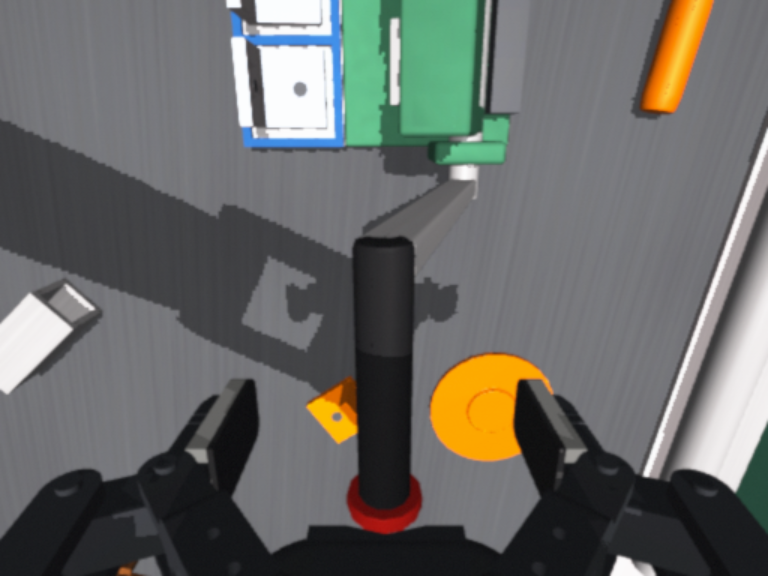

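Emit:
step_arm(increments="0 0 0 0 0 0;0 0 0 0 0 0;0 0 0 0 0 0;0 0 0 0 0 0;0 0 0 0 0 0;0 0 0 0 0 0;0 0 0 0 0 0", fingers=-1, newtons=40)

```text
t: 33.47
tool_pos: [0.6037, -0.1548, 0.1913]
tool_rot: [3.137, 0.168, -0.003]
contact_force: [-3.5, 0.1, 4.1]
opening: 0.0168
```

Emit:
step_arm(increments="-0.38 0 0.12 0 0 0;-0.38 0 0.13 0 0 0;-0.73 0 0.32 0 0 0;-0.69 0 0.4 0 0 0;0 0 0 0 0 0")

```text
t: 33.88
tool_pos: [0.548, -0.1609, 0.1666]
tool_rot: [3.136, 0.167, -0.001]
contact_force: [1.9, 0.5, 5.6]
opening: 0.0164
```

```bash
python3 -c "
from go import *
h=pw(67,-180)
go(h[0],h[1],.188,.109)
d=ctrl.get_image('wrist')
cv2.imwrite('pics/w25.png',cv2.resize(d['pixels'][:,:,::-1],(768,576)))
"
```

```text
t 33.88 tcp [ 0.548  -0.1609  0.1666] phi 0.106 q [-0.42 -0.05  1.77 -0.    1.42 -0.52] F [1.9 0.5 5.6] open 0.0164
tool shift units now: [ 2.26  0.01 -0.86]  after turn: [ 2.26  0.01 -0.86]  turn units: [ 0.01  0.   -0.03]
```

View pics/w25.png

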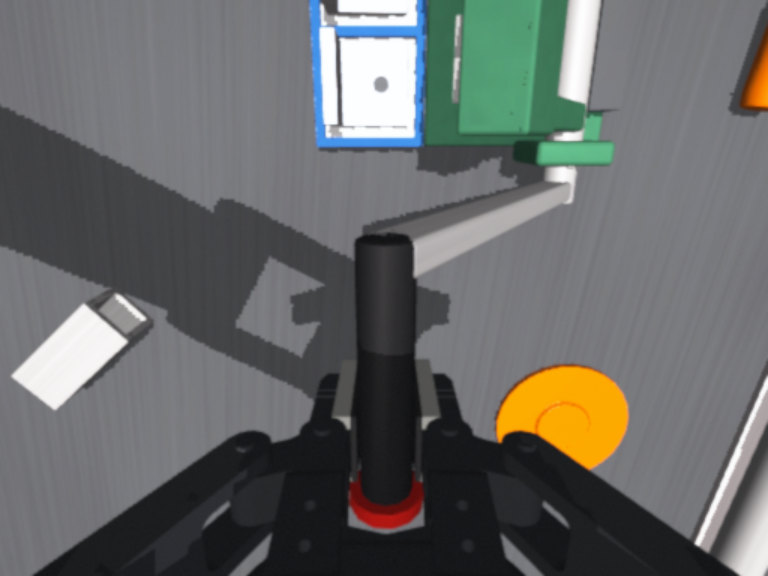

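Emit:
step_arm(increments="-0.65 0 0.46 0 0 0;-0.6 0 0.53 0 0 0;-0.55 0 0.58 0 0 0;-0.49 0 0.64 0 0 0;-0.42 0 0.68 0 0 0;0 0 0 0 0 0")

```text
t: 34.43
tool_pos: [0.4828, -0.1683, 0.0931]
tool_rot: [3.135, 0.166, 0.007]
contact_force: [6.7, -1.0, 3.3]
opening: 0.0166
```

Emit:
step_arm(increments="-0.35 0 0.72 0 0 0;-0.28 0 0.75 0 0 0;-0.2 0 0.77 0 0 0;-0.12 0 0.79 0 0 0;0 0 0 0 0 0")

```text
t: 34.85
tool_pos: [0.4595, -0.1708, 0.0175]
tool_rot: [3.135, 0.167, 0.005]
contact_force: [3.6, 0.7, 7.7]
opening: 0.0166
```

```bash
python3 -c "
from go import *
h=pw(-80,-180)
go(h[0],h[1],-.003,.109)
d=ctrl.get_image('wrist')
cv2.imwrite('pics/w26.png',cv2.resize(d['pixels'][:,:,::-1],(768,576)))
"
```

```text
t 34.85 tcp [ 0.4595 -0.1708  0.0175] phi 0.106 q [-0.51 -0.09  2.07  0.    1.15 -0.61] F [3.6 0.7 7.7] open 0.0166
tool shift units now: [-0.07  0.    0.82]  after turn: [-0.06  0.01  0.82]  turn units: [ 0.02 -0.03 -0.03]
```

View pics/w26.png

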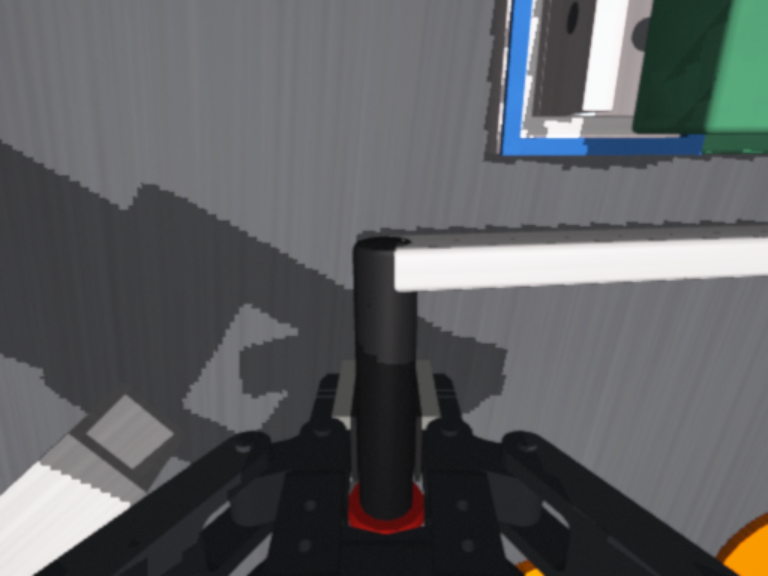

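Emit:
step_arm(increments="-0.05 0 0.4 0 0 0;-0.02 0 0.4 0 0 0;0 0 0 0 0 0;0 0 0 0 0 0")

```text
t: 35.23
tool_pos: [0.4582, -0.1709, -0.0]
tool_rot: [3.136, 0.168, 0.003]
contact_force: [-1.5, 2.1, 10.0]
opening: 0.0166
```

```bash
python3 -c "
from go import *
h=pw(-80,-180)
go(h[0],h[1],-.003,.109)
"
```

```text
t 35.23 tcp [ 0.4582 -0.1709 -0.    ] phi 0.107 q [-0.51 -0.06  2.08  0.    1.12 -0.62] F [-1.5  2.1 10. ] open 0.0166
tool shift units now: [-0.01  0.01  0.12]  after turn: [-0.01  0.01  0.12]  turn units: [ 0.01 -0.02 -0.02]
```

Emit:
step_arm(increments="0 0 0.15 0 0 0;0 0 0.15 0 0 0;0 0 0 0 0 0;0 0 0 0 0 0;0 0 0 0 0 0")

```text
t: 35.65
tool_pos: [0.458, -0.171, -0.0073]
tool_rot: [3.136, 0.168, 0.003]
contact_force: [-2.5, 0.9, 10.0]
opening: 0.0166
```

```bash
python3 -c "
from go import *
h=pw(-80,-180)
go(h[0],h[1],-.003,.109)
d=ctrl.get_image('wrist')
cv2.imwrite('pics/w27.png',cv2.resize(d['pixels'][:,:,::-1],(768,576)))
d=ctrl.get_image('scene');crop(d,140,120,340,270,4,'s27.png',20)
"
```

```text
t 35.65 tcp [ 0.458  -0.171  -0.0073] phi 0.107 q [-0.51 -0.05  2.08  0.    1.1  -0.62] F [-2.5  0.9 10. ] open 0.0166
tool shift units now: [-0.    0.01 -0.17]  after turn: [-0.    0.01 -0.17]  turn units: [ 0.01 -0.02 -0.02]
```

View pics/w27.png

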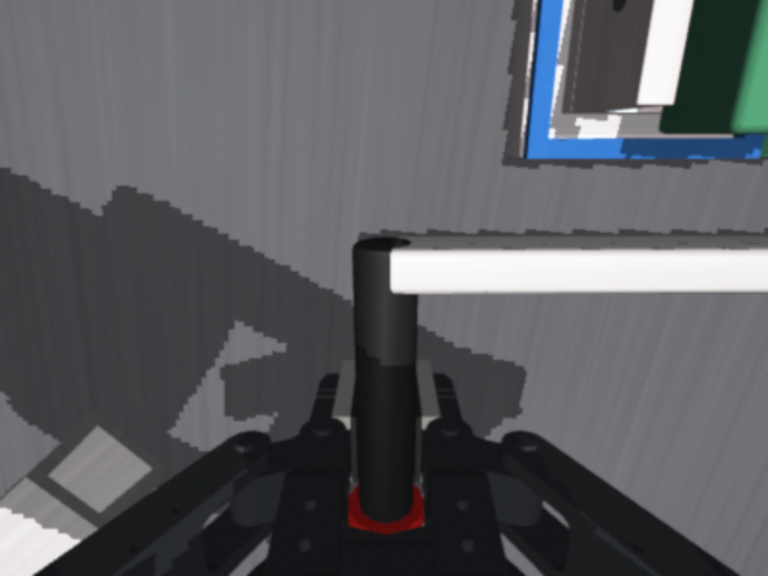

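View pics/s27.png

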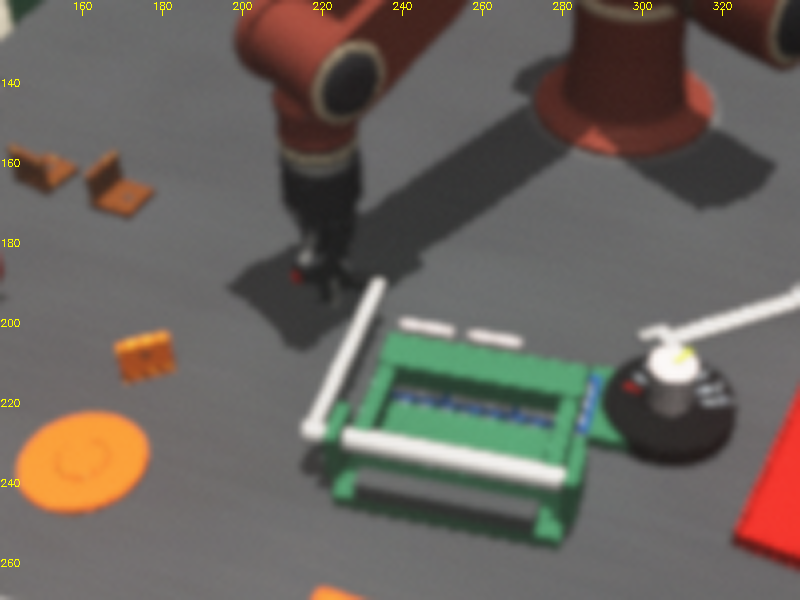

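Emit:
step_arm(increments="0 0 0.15 0 0 0;0 0 0.1 0 0 0;0 0 0 0 0 0;0 0 0 0 0 0")

```text
t: 36.08
tool_pos: [0.4579, -0.171, -0.0101]
tool_rot: [-3.137, -0.169, 0.002]
contact_force: [-14.7, 8.5, 35.4]
opening: 0.017
```

Emit:
step_arm(increments="0 0 -0.3 0 0 0;0 0 0 0 0 0;0.04 0 -0.8 0 0 0;0.12 0 -0.79 0 0 0;0.2 0 -0.77 0 0 0;0.28 0 -0.75 0 0 0;0.35 0 -0.72 0 0 0;0.42 0 -0.68 0 0 0;0.49 0 -0.64 0 0 0;0.55 0 -0.58 0 0 0;0.6 0 -0.53 0 0 0;0 0 0 0 0 0")

```text
t: 37.08
tool_pos: [0.537, -0.1623, 0.1489]
tool_rot: [3.136, 0.169, 0.012]
contact_force: [11.4, -1.7, -9.9]
opening: 0.0163
```

```bash
python3 -c "
from go import *
h=pw(67,-180)
go(h[0],h[1],.1905,.109)
"
```

```text
t 37.08 tcp [ 0.537  -0.1623  0.1489] phi 0.108 q [-0.43 -0.07  1.82  0.    1.39 -0.54] F [11.4 -1.7 -9.9] open 0.0163
tool shift units now: [ 2.71  0.01 -1.65]  after turn: [ 2.7   0.01 -1.67]  turn units: [ 0.02 -0.07 -0.01]
```

Emit:
step_arm(increments="0.65 0 -0.46 0 0 0;0.69 0 -0.4 0 0 0;0.7 0 -0.32 0 0 0;0.6 0 -0.2 0 0 0;0 0 0 0 0 0;0 0 0 0 0 0")

```text
t: 37.58
tool_pos: [0.5992, -0.1555, 0.1833]
tool_rot: [3.136, 0.169, 0.001]
contact_force: [2.9, -1.1, 1.1]
opening: 0.0169
```

Emit:
step_arm(increments="0 0 0 0 0 0;0 0 0 0 0 0;0 0 0 0 0 0;0 0 0 0 0 0;0 0 0 0 0 0;0 0 0 0 0 0;0 0 0 0 0 0", fingers=1)

```text
t: 38.17
tool_pos: [0.5987, -0.1553, 0.1834]
tool_rot: [-3.137, -0.168, 0.0]
contact_force: [0.7, -0.2, 0.5]
opening: 0.0852
```

Emit:
step_arm(increments="0 0 -0.6 0 0 0;0 0 -0.8 0 0 0;0 0 -0.8 0 0 0;0 0 -0.8 0 0 0;0 0 -0.6 0 0 0;0 0 0 0 0 0;0 0 0 0 0 0")

```text
t: 38.75
tool_pos: [0.5994, -0.1555, 0.2751]
tool_rot: [3.136, 0.168, 0.004]
contact_force: [-0.5, 0.4, -0.7]
opening: 0.0854
```

```bash
python3 -c "
from go import *
g=pw(-21,-66)
go(g[0],g[1],.2,.109)
d=ctrl.get_image('wrist')
cv2.imwrite('pics/w28.png',cv2.resize(d['pixels'][:,:,::-1],(768,576)))
print(pj(d,[*pw(67,-180),.243])*1.5,pj(d,[*pw(67,-210),.243])*1.5)
"
```

```text
t 38.75 tcp [ 0.5994 -0.1555  0.2751] phi 0.107 q [-0.37  0.    1.54 -0.    1.6  -0.48] F [-0.5  0.4 -0.7] open 0.0854
tool shift units now: [-3.35 -4.55  2.99]  after turn: [-3.33 -4.55  3.  ]  turn units: [ 0.01 -0.02 -0.02]
[395.4501084  314.24863388] [395.13749657 367.63056813]
```

View pics/w28.png

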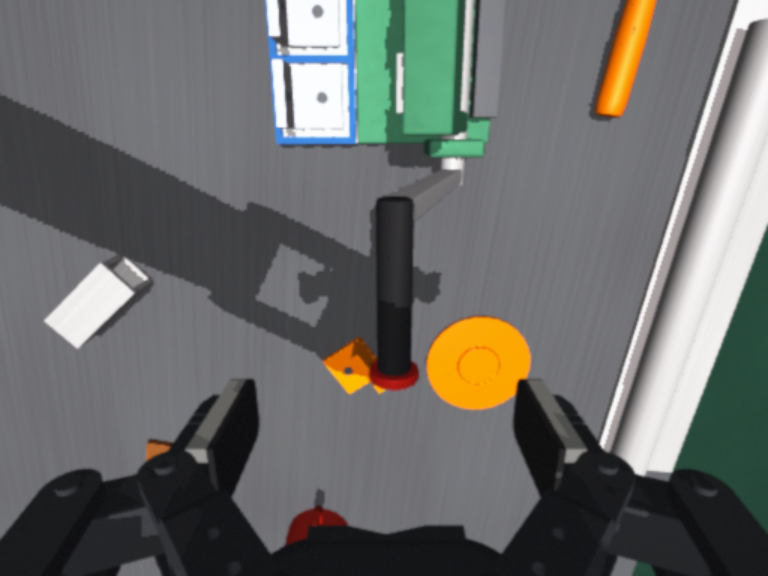

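Emit:
step_arm(increments="-0.67 -0.91 0 0 0 0;-0.67 -0.91 0 0 0 0;-0.67 -0.91 0 0 0 0;-0.67 -0.91 0 0 0 0;-0.67 -0.91 0.5 0 0 0;0 0 0.8 0 0 0;0 0 0.8 0 0 0;0 0 0.8 0 0 0;0 0 0.8 0 0 0;0 0 0.4 0 0 0;0 0 0 0 0 0;0 0 0 0 0 0", fingers=0.1)

```text
t: 39.8
tool_pos: [0.5027, -0.0509, 0.1699]
tool_rot: [-3.136, -0.168, 0.004]
contact_force: [-0.3, 0.4, 0.3]
opening: 0.0469
```

```bash
python3 -c "
from go import *
go(.5038,-.051,.003,.107)
d=ctrl.get_image('wrist')
cv2.imwrite('pics/w29.png',cv2.resize(d['pixels'][:,:,::-1],(768,576)))
"
```

```text
t 39.80 tcp [ 0.5027 -0.0509  0.1699] phi 0.107 q [-0.25 -0.22  1.92  0.    1.45 -0.36] F [-0.3  0.4  0.3] open 0.0469
tool shift units now: [0.06 0.01 6.67]  after turn: [0.04 0.01 6.67]  turn units: [-0.01  0.02 -0.  ]
```

View pics/w29.png

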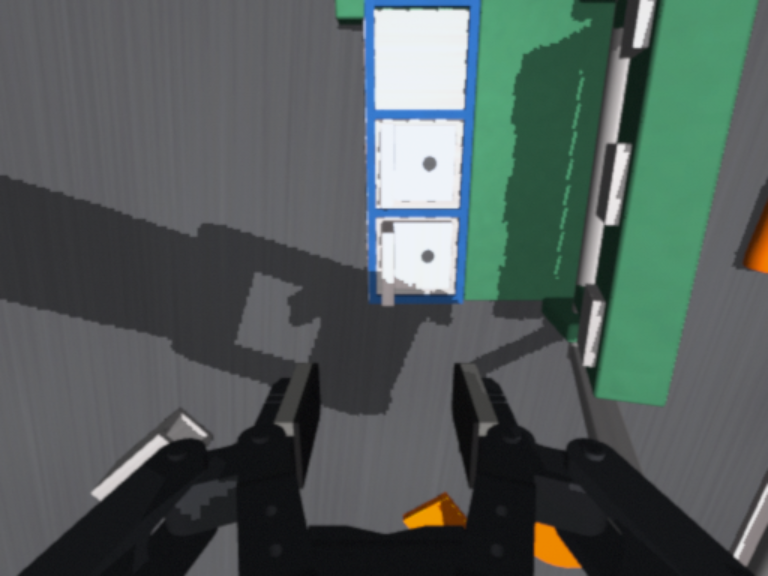

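The brackets are unchanged in their pockets. I'll take the right one.

Emit:
step_arm(increments="0 0 0.8 0 0 0;0 0 0.8 0 0 0;0 0 0.8 0 0 0;0 0 0.8 0 0 0;0 0 0.8 0 0 0;0 0 0.8 0 0 0;0 0 0.8 0 0 0;0 0 0.6 0 0 0;0 0 0.4 0 0 0;0 0 0 0 0 0;0 0 0 0 0 0")

```text
t: 40.77
tool_pos: [0.5042, -0.0513, 0.0067]
tool_rot: [3.137, 0.168, 0.001]
contact_force: [0.6, -0.4, 0.9]
opening: 0.0468
```

Emit:
step_arm(increments="0 0 0 0 0 0;0 0 0 0 0 0;0 0 0 0 0 0;0 0 0 0 0 0;0 0 0 0 0 0;0 0 0 0 0 0;0 0 0 0 0 0", fingers=-1, newtons=50)

```text
t: 41.35
tool_pos: [0.5046, -0.0514, 0.0073]
tool_rot: [3.136, 0.168, 0.003]
contact_force: [-1.0, 0.4, 7.3]
opening: 0.007
```

Emit:
step_arm(increments="0 0 -0.5 0 0 0;0 0 -1 0 0 0;0 0 -1 0 0 0;0 0 -1 0 0 0;0 0 -1 0 0 0;0 0 -1 0 0 0;0 0 0 0 0 0")

```text
t: 41.93
tool_pos: [0.5067, -0.0519, 0.15]
tool_rot: [3.134, 0.168, 0.015]
contact_force: [1.0, 0.5, -0.4]
opening: 0.0071
```

```bash
python3 -c "
from go import *
a=-.1076
c,s=np.cos(a),np.sin(a)
for x in (-70,40): print(x,.484+c*x/1000,.3475+s*x/1000)
go(.484-c*.07,.3475-s*.07,.15,a)
d=ctrl.get_image('wrist')
cv2.imwrite('pics/w30.png',cv2.resize(d['pixels'][:,:,::-1],(768,576)))
"
```

```text
-70 0.4144048307876488 0.35501747446315585
40 0.5237686681213436 0.3432043003067681
t 41.93 tcp [ 0.5067 -0.0519  0.15  ] phi 0.107 q [-0.25 -0.2   1.94  0.    1.4  -0.36] F [ 1.   0.5 -0.4] open 0.0071
tool shift units now: [ -1.93 -16.58  -0.08]  after turn: [ -5.42 -15.78   0.  ]  turn units: [ 0.02 -0.1   2.15]
```

View pics/w30.png

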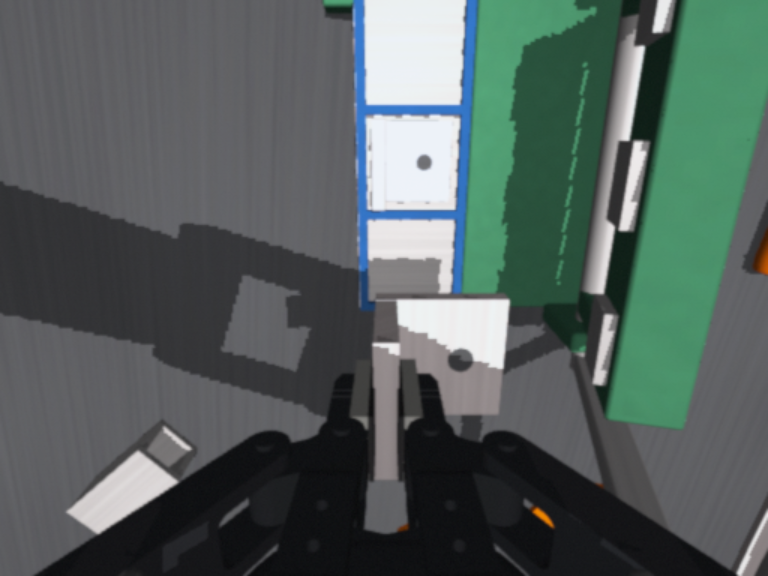

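Emit:
step_arm(increments="-0.12 -0.98 0 0 0 0;-0.12 -0.98 0 0 0 0;-0.12 -0.98 0 0 0 0;-0.12 -0.98 0 0 0 0;-0.12 -0.98 0 0 0 0;-0.12 -0.98 0 0 0 0;-0.12 -0.98 0 0 0 0;-0.12 -0.98 0 0 0 0;-0.12 -0.98 0 0 0 0;-0.12 -0.98 0 0 0 0;-0.12 -0.98 0 0 0 0;-0.12 -0.98 0 0 0 0")

```text
t: 42.98
tool_pos: [0.4344, 0.238, 0.1412]
tool_rot: [3.136, 0.168, -0.006]
contact_force: [0.6, 0.1, -0.8]
opening: 0.0072
```

Emit:
step_arm(increments="-0.11 -0.98 0 0 0 0;-0.11 -0.98 0 0 0 0;-0.11 -0.98 0 0 0 0;-0.11 -0.98 0 0 0 0;-0.11 -0.9 0 0 0 0;0 0 0 0 0 1;0 0 0 0 0 1;0 0 0 0 0 0.1;0 0 0 0 0 0;0 0 0 0 0 0")

```text
t: 43.82
tool_pos: [0.4092, 0.3551, 0.1423]
tool_rot: [3.136, -0.159, -0.002]
contact_force: [-0.0, -0.8, -0.5]
opening: 0.0069
```

```bash
python3 -c "
from go import *
a=-.1076
c,s=np.cos(a),np.sin(a)
go(.484-c*.07,.3475-s*.07,.05,a)
d=ctrl.get_image('wrist')
cv2.imwrite('pics/w31.png',cv2.resize(d['pixels'][:,:,::-1],(768,576)))
"
```

```text
t 43.82 tcp [0.4092 0.3551 0.1423] phi -0.101 q [ 0.58 -0.1   1.86  0.    1.39  0.68] F [-0.  -0.8 -0.5] open 0.0069
tool shift units now: [ 0.21 -0.02  3.69]  after turn: [ 0.21 -0.02  3.69]  turn units: [0.01 0.02 0.06]
```

View pics/w31.png

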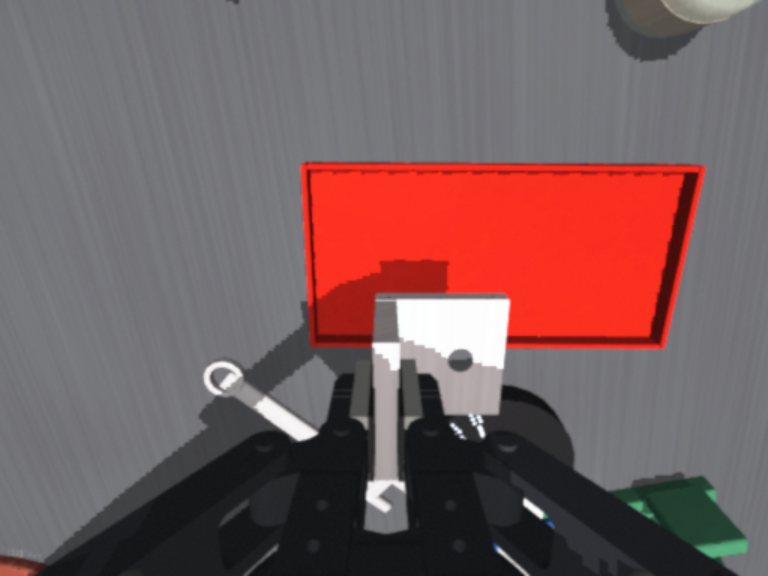

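```bash
python3 -c "
from fit import *
d=ctrl.get_image('wrist')
s=lambda u,v:(u/1.5-.17,v/1.5-.17)
print(fit(d,[(-130,65,20),(130,65,20),(130,-65,20),(-130,-65,20)],[s(303,164),s(704,168),s(662,348),s(313,347)],[.48,.34,-.1]))
"
```

```text
(array([ 0.48353748,  0.3485326 , -0.10896931]), np.float64(1.5869793176958353), [[-1.3, 0.1], [1.5, -0.5], [1.3, 1.3], [-1.6, 0.2]])
```

Emit:
step_arm(increments="0.2 0 0.7 0 0 0.05;0 0 0.8 0 0 0;0 0 0.8 0 0 0;0 0 0.8 0 0 0;0 0 0.8 0 0 0;0 0 0.6 0 0 0;0 0 0.5 0 0 0;0 0 0.3 0 0 0;0 0 0.3 0 0 0;0 0 0.1 0 0 0;0 0 0 0 0 0;0 0 0 0 0 0")

```text
t: 44.92
tool_pos: [0.4153, 0.3556, 0.0017]
tool_rot: [-3.136, 0.169, -0.002]
contact_force: [0.2, -0.1, -1.5]
opening: 0.0067
```

```bash
python3 -c "
from go import *
go(.4144,.355,-.006,-.109)
d=ctrl.get_image('wrist')
cv2.imwrite('pics/w32.png',cv2.resize(d['pixels'][:,:,::-1],(768,576)))
"
```

```text
t 44.92 tcp [0.4153 0.3556 0.0017] phi -0.108 q [0.57 0.07 1.94 0.   1.12 0.68] F [ 0.2 -0.1 -1.5] open 0.0067
tool shift units now: [-0.03  0.03  0.31]  after turn: [-0.03  0.03  0.31]  turn units: [-0.01 -0.01  0.01]
```

View pics/w32.png

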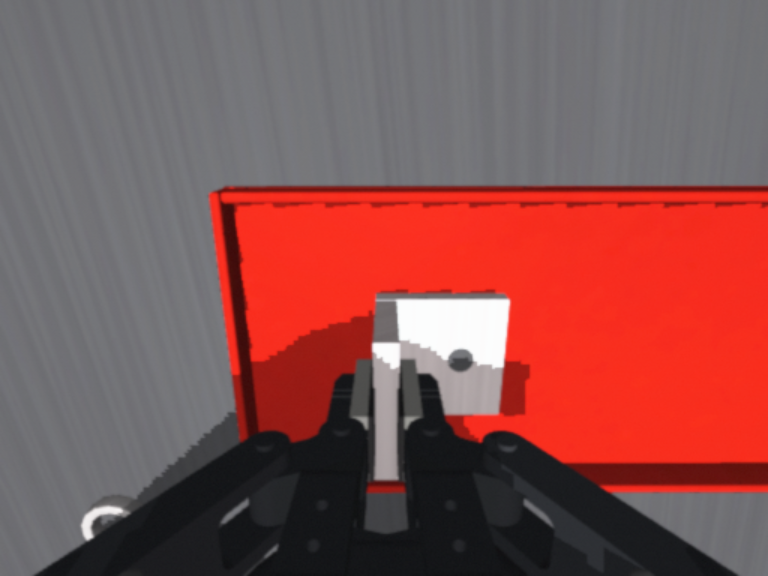

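Emit:
step_arm(increments="0 0 0.2 0 0 0;0 0 0.1 0 0 0;0 0 0 0 0 0;0 0 0 0 0 0")

```text
t: 45.3
tool_pos: [0.4146, 0.3552, -0.0066]
tool_rot: [3.137, -0.169, -0.0]
contact_force: [-1.2, -0.9, -2.5]
opening: 0.0069
```

Emit:
step_arm(increments="0 0 0 0 0 0;0 0 0 0 0 0;0 0 0 0 0 0;0 0 0 0 0 0;0 0 0 0 0 0", fingers=0.1)

```text
t: 45.72
tool_pos: [0.4148, 0.3552, -0.0064]
tool_rot: [-3.137, 0.17, -0.0]
contact_force: [-0.5, -0.2, -0.6]
opening: 0.0468
```

Emit:
step_arm(increments="0 0 -0.6 0 0 0;0 0 -1 0 0 0;0 0 -1 0 0 0;0 0 -1 0 0 0;0 0 -1 0 0 0;0 0 -1 0 0 0;0 0 -1 0 0 0;0 0 0 0 0 0;0 0 0 0 0 0")

```text
t: 46.47
tool_pos: [0.4158, 0.3559, 0.1606]
tool_rot: [-3.135, 0.169, -0.005]
contact_force: [-0.0, -0.7, -0.5]
opening: 0.0468
```

```bash
python3 -c "
from go import *
go(.496,.0141,.17,.104)
d=ctrl.get_image('wrist')
cv2.imwrite('pics/w33.png',cv2.resize(d['pixels'][:,:,::-1],(768,576)))
"
```

```text
t 46.47 tcp [0.4158 0.3559 0.1606] phi -0.108 q [ 0.57 -0.11  1.84 -0.    1.41  0.68] F [-0.  -0.7 -0.5] open 0.0468
tool shift units now: [ 4.66 13.25 -0.4 ]  after turn: [ 1.77 13.93 -0.38]  turn units: [-0.02 -0.04 -2.12]
```

View pics/w33.png

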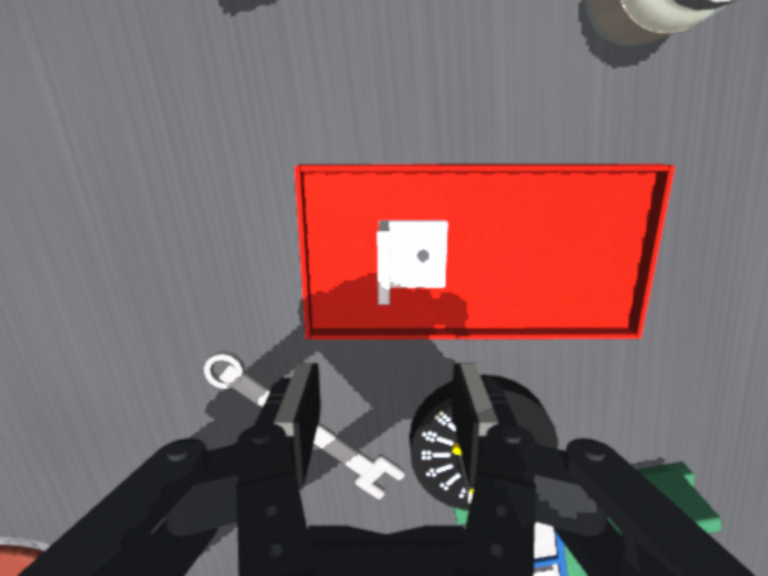

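The first bracket is flat in the tray. Now I'll go back for the one in the middle pocket.

Emit:
step_arm(increments="0 0 0 0 0 -1;0 0 0 0 0 -1;0 0 0 0 0 -0.1;0.13 0.99 0 0 0 0;0.13 0.99 0 0 0 0;0.13 0.99 0 0 0 0;0.13 0.99 0 0 0 0;0.13 0.99 0 0 0 0;0.13 0.99 0 0 0 0;0.13 0.99 0 0 0 0;0.13 0.99 0 0 0 0;0.13 0.99 0 0 0 0")

```text
t: 47.52
tool_pos: [0.4657, 0.1353, 0.1568]
tool_rot: [3.137, 0.156, -0.004]
contact_force: [0.5, -0.2, 0.6]
opening: 0.0472
```

Emit:
step_arm(increments="0.13 0.99 0 0 0 0;0.13 0.99 0 0 0 0;0.13 0.99 0 0 0 0;0.13 0.99 0 0 0 0;0.13 0.99 0 0 0 0;0 0 0 0 0 0;0 0 0 0 0 0;0 0 0 0 0 0")

```text
t: 48.18
tool_pos: [0.4945, 0.0155, 0.1573]
tool_rot: [-3.137, -0.158, 0.003]
contact_force: [-0.0, 0.4, -0.4]
opening: 0.0472
```

```bash
python3 -c "
from go import *
go(.496,.0141,.003,.104)
d=ctrl.get_image('wrist')
cv2.imwrite('pics/w34.png',cv2.resize(d['pixels'][:,:,::-1],(768,576)))
crop(d,200,120,330,220,6,'w34c.png',10)
"
```

```text
t 48.18 tcp [0.4945 0.0155 0.1573] phi 0.101 q [-0.12 -0.24  1.95  0.    1.43 -0.22] F [-0.   0.4 -0.4] open 0.0472
tool shift units now: [0.07 0.07 6.17]  after turn: [0.05 0.06 6.17]  turn units: [-0.01  0.02 -0.03]
```

View pics/w34.png

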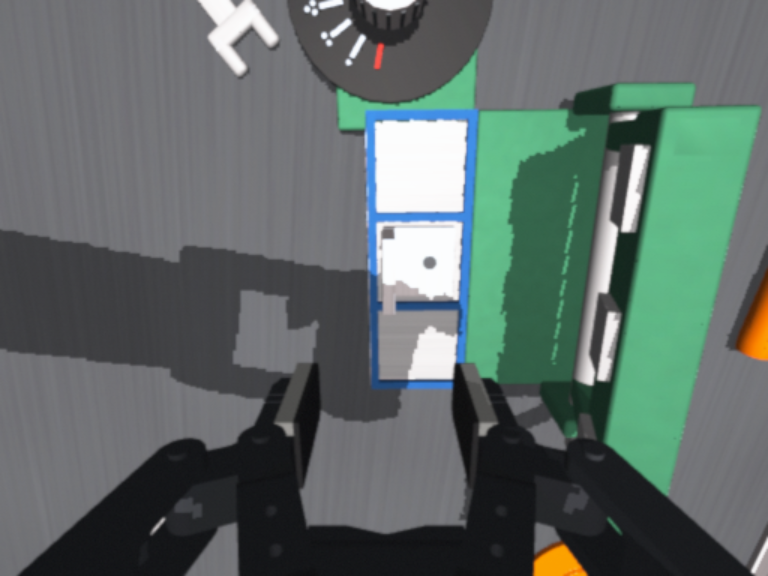

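Emit:
step_arm(increments="0.05 0.05 0.8 0 0 0;0 0 0.8 0 0 0;0 0 0.8 0 0 0;0 0 0.8 0 0 0;0 0 0.8 0 0 0;0 0 0.8 0 0 0;0 0 0.8 0 0 0;0 0 0.5 0 0 0;0 0 0 0 0 0;0 0 0 0 0 0;0 0 0 0 0 0")

```text
t: 49.15
tool_pos: [0.4973, 0.0146, 0.0069]
tool_rot: [3.137, 0.161, 0.002]
contact_force: [0.2, -0.1, -0.5]
opening: 0.0472
```

Emit:
step_arm(increments="0 0 0 0 0 0;0 0 0 0 0 0;0 0 0 0 0 0;0 0 0 0 0 0;0 0 0 0 0 0;0 0 0 0 0 0;0 0 0 0 0 0", fingers=-1, newtons=50)

```text
t: 49.73
tool_pos: [0.4975, 0.0139, 0.007]
tool_rot: [3.137, 0.16, 0.003]
contact_force: [-1.8, 1.1, 6.2]
opening: 0.0069
```

Emit:
step_arm(increments="0 0 -0.5 0 0 0;0 0 -1 0 0 0;0 0 -1 0 0 0;0 0 -1 0 0 0;0 0 -1 0 0 0;0 0 -1 0 0 0;0 0 0 0 0 0;0 0 0 0 0 0")

```text
t: 50.4
tool_pos: [0.4974, 0.0139, 0.1445]
tool_rot: [3.137, 0.16, 0.004]
contact_force: [-1.1, -0.9, -1.4]
opening: 0.0068
```

```bash
python3 -c "
from go import *
go(.5238,.344,.14,-.109)
d=ctrl.get_image('wrist')
cv2.imwrite('pics/w35.png',cv2.resize(d['pixels'][:,:,::-1],(768,576)))
"
```

```text
t 50.40 tcp [0.4974 0.0139 0.1445] phi 0.102 q [-0.12 -0.22  1.96 -0.    1.4  -0.22] F [-1.1 -0.9 -1.4] open 0.0068
tool shift units now: [  2.39 -13.03   0.18]  after turn: [ -0.39 -13.24   0.18]  turn units: [ 0.   -0.03  2.11]
```

View pics/w35.png

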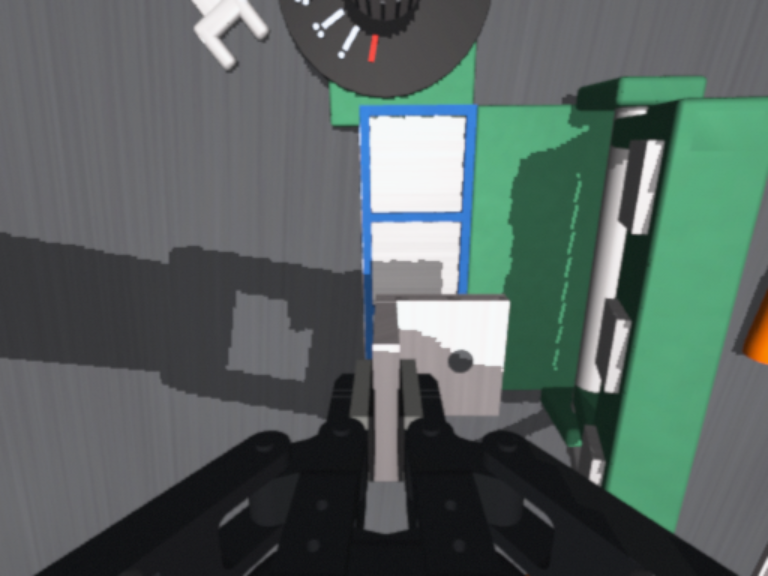

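Emit:
step_arm(increments="0.18 -1 0 0 0 0;0.18 -1 0 0 0 0;0.18 -1 0 0 0 0;0.18 -1 0 0 0 0;0.18 -1 0 0 0 0;0.18 -1 0 0 0 0;0.18 -1 0 0 0 0;0.18 -1 0 0 0 0;0.18 -1 0 0 0 0;0.18 -1 0 0 0 0;0.18 -1 0 0 0 0;0.18 -1 0 0 0 0")

```text
t: 51.45
tool_pos: [0.518, 0.3185, 0.1399]
tool_rot: [3.135, 0.16, -0.008]
contact_force: [0.0, 0.0, -1.5]
opening: 0.0068
```

Emit:
step_arm(increments="0.18 -1 0 0 0 0;0 0 0 0 0 1;0 0 0 0 0 1;0 0 0 0 0 0.1;0 0 0 0 0 0;0 0 0 0 0 0")

```text
t: 51.95
tool_pos: [0.5209, 0.3426, 0.1417]
tool_rot: [3.136, -0.167, -0.004]
contact_force: [-0.3, 0.4, -1.2]
opening: 0.0073
```

```bash
python3 -c "
from go import *
go(.5238,.344,-.006,-.109)
d=ctrl.get_image('wrist')
cv2.imwrite('pics/w36.png',cv2.resize(d['pixels'][:,:,::-1],(768,576)))
"
```

```text
t 51.95 tcp [0.5209 0.3426 0.1417] phi -0.106 q [0.46 0.09 1.67 0.   1.38 0.57] F [-0.3  0.4 -1.2] open 0.0073
tool shift units now: [ 0.12 -0.08  5.91]  after turn: [ 0.11 -0.07  5.91]  turn units: [0.02 0.02 0.03]
```

View pics/w36.png

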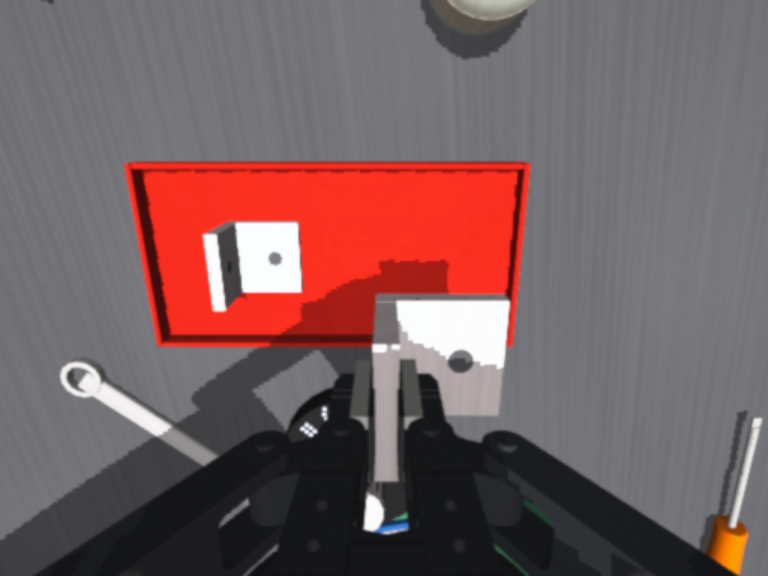

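Emit:
step_arm(increments="0.1 -0.07 0.7 0 0 0.02;0 0 0.8 0 0 0;0 0 0.8 0 0 0;0 0 0.8 0 0 0;0 0 0.8 0 0 0;0 0 0.6 0 0 0;0 0 0.5 0 0 0;0 0 0.4 0 0 0;0 0 0.3 0 0 0;0 0 0.1 0 0 0;0 0 0 0 0 0;0 0 0 0 0 0")

```text
t: 53.0
tool_pos: [0.525, 0.3451, -0.0008]
tool_rot: [-3.136, 0.172, -0.002]
contact_force: [-0.7, -0.5, -0.2]
opening: 0.0071
```

```bash
python3 -c "
from go import *
go(.5238,.344,-.006,-.109)
"
```

```text
t 53.00 tcp [ 0.525   0.3451 -0.0008] phi -0.110 q [ 0.46  0.25  1.74 -0.    1.14  0.57] F [-0.7 -0.5 -0.2] open 0.0071
tool shift units now: [-0.04  0.05  0.21]  after turn: [-0.04  0.05  0.21]  turn units: [-0.01 -0.01 -0.01]
```

Emit:
step_arm(increments="0 0 0.15 0 0 0;0 0 0.08 0 0 0;0 0 0 0 0 0;0 0 0 0 0 0")

```text
t: 53.33
tool_pos: [0.5247, 0.345, -0.0069]
tool_rot: [-3.136, 0.173, -0.001]
contact_force: [-0.0, 0.6, -0.2]
opening: 0.007
```

Emit:
step_arm(increments="0 0 0 0 0 0;0 0 0 0 0 0;0 0 0 0 0 0;0 0 0 0 0 0;0 0 0 0 0 0", fingers=0.1)

```text
t: 53.75
tool_pos: [0.5244, 0.3447, -0.0072]
tool_rot: [-3.137, 0.173, -0.0]
contact_force: [0.2, -0.0, -0.2]
opening: 0.0467
```

Emit:
step_arm(increments="0 0 -0.6 0 0 0;0 0 -1 0 0 0;0 0 -1 0 0 0;0 0 -1 0 0 0;0 0 -1 0 0 0;0 0 -1 0 0 0;0 0 -1 0 0 0;0 0 0 0 0 0;0 0 0 0 0 0")

```text
t: 54.5
tool_pos: [0.5258, 0.3455, 0.1614]
tool_rot: [-3.134, 0.172, -0.008]
contact_force: [0.6, 0.0, -0.5]
opening: 0.0471
```

```bash
python3 -c "
from go import *
go(.479,.1815,.17,-.825)
d=ctrl.get_image('wrist')
cv2.imwrite('pics/w37.png',cv2.resize(d['pixels'][:,:,::-1],(768,576)))
"
```

```text
t 54.50 tcp [0.5258 0.3455 0.1614] phi -0.110 q [0.46 0.08 1.64 0.   1.41 0.57] F [ 0.6  0.  -0.5] open 0.0471
tool shift units now: [-1.14  6.73 -0.37]  after turn: [ 3.55  5.83 -0.34]  turn units: [-0.05 -0.04  7.15]
```

View pics/w37.png

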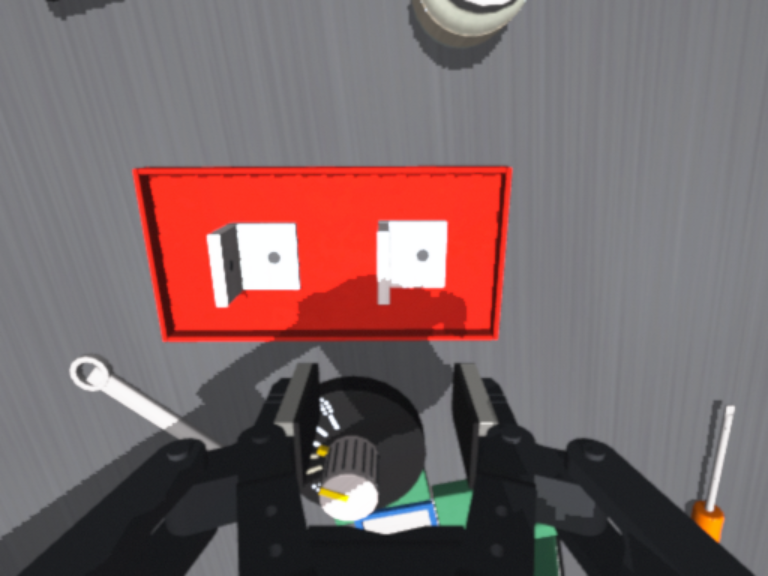

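Emit:
step_arm(increments="-0.16 0.96 0 0 0 0;-0.16 0.96 0 0 0 0;-0.16 0.96 0 0 0 0;-0.16 0.96 0 0 0 0;-0.16 0.96 0 0 0 0;-0.17 0.96 0 0 0 0;-0.17 0.97 0 0 0 0;0 0 0 0 0 1;0 0 0 0 0 1;0 0 0 0 0 1;0 0 0 0 0 1;0 0 0 0 0 1", fingers=1)

```text
t: 55.55
tool_pos: [0.4763, 0.1802, 0.1557]
tool_rot: [2.992, -0.951, -0.005]
contact_force: [-1.1, 0.2, -0.1]
opening: 0.0855
```

Emit:
step_arm(increments="0 0 0 0 0 1;0 0 0 0 0 1;0 0 0 0 0 0.1;0 0 0 0 0 0;0 0 0 0 0 0;0 0 0 0 0 0")

```text
t: 56.05
tool_pos: [0.4772, 0.1806, 0.1571]
tool_rot: [2.882, -1.25, -0.001]
contact_force: [-0.3, -0.2, 0.3]
opening: 0.0858
```

```bash
python3 -c "
from go import *
go(.479,.1815,.0,-.825)
d=ctrl.get_image('wrist')
cv2.imwrite('pics/w38.png',cv2.resize(d['pixels'][:,:,::-1],(768,576)))
"
```

```text
t 56.05 tcp [0.4772 0.1806 0.1571] phi -0.819 q [ 0.22 -0.2   1.92  0.    1.42  1.03] F [-0.3 -0.2  0.3] open 0.0858
tool shift units now: [ 0.03 -0.08  6.29]  after turn: [ 0.02 -0.08  6.29]  turn units: [0.01 0.01 0.06]
```

View pics/w38.png

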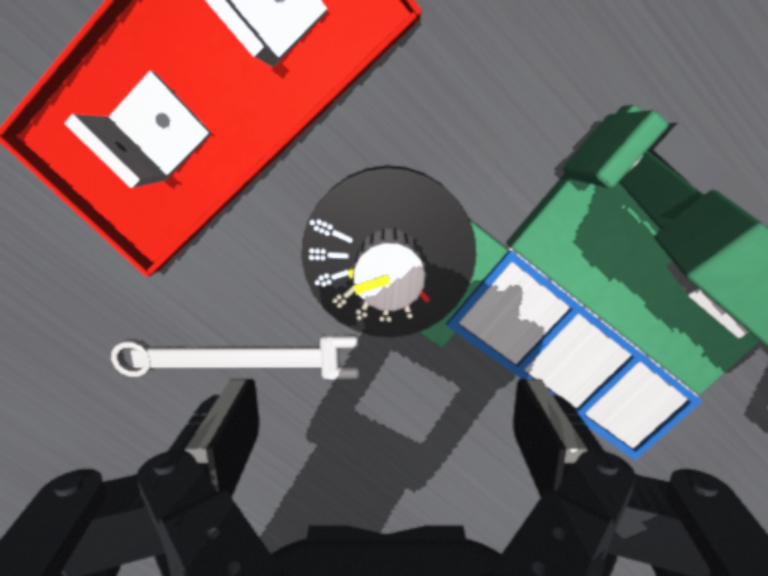

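Emit:
step_arm(increments="0.03 -0.08 0.7 0 0 0;0 0 0.8 0 0 0;0 0 0.8 0 0 0;0 0 0.8 0 0 0;0 0 0.8 0 0 0;0 0 0.8 0 0 0;0 0 0.8 0 0 0;0 0 0.5 0 0 0;0 0 0.2 0 0 0;0 0 0 0 0 0;0 0 0 0 0 0")

```text
t: 57.02
tool_pos: [0.4801, 0.1816, 0.0034]
tool_rot: [-2.881, 1.252, -0.001]
contact_force: [0.1, -0.3, 1.1]
opening: 0.0855
```

Emit:
step_arm(increments="0 0 0 0 0 0;0 0 0 0 0 0;0 0 0 0 0 0;0 0 0 0 0 0;0 0 0 0 0 0;0 0 0 0 0 0", fingers=-1, newtons=40)

```text
t: 57.52
tool_pos: [0.4808, 0.1812, 0.004]
tool_rot: [-2.881, 1.252, -0.004]
contact_force: [0.5, -4.7, 5.8]
opening: 0.0429
```

```bash
python3 -c "
from go import *
go(.479,.1815,.0,1.138)
"
```

```text
t 57.52 tcp [0.4808 0.1812 0.004 ] phi -0.820 q [ 0.22 -0.01  2.02 -0.    1.13  1.04] F [ 0.5 -4.7  5.8] open 0.0429
tool shift units now: [-0.06  0.04  0.16]  after turn: [-0.02 -0.07  0.16]  turn units: [ 1.000e-02 -3.000e-02 -1.958e+01]
```

Emit:
step_arm(increments="0 0 0 0 0 -1;0 0 0 0 0 -1;0 0 0 0 0 -1;0 0 0 0 0 -1;0 0 0 0 0 -1;0 0 0 0 0 -1;0 0 0 0 0 -1;0 0 0 0 0 -1;0 0 0 0 0 -1;0 0 0 0 0 -1")

```text
t: 58.35
tool_pos: [0.4798, 0.1815, 0.004]
tool_rot: [-3.128, -0.29, 0.0]
contact_force: [-4.8, -3.4, 8.9]
opening: 0.0434
```

Emit:
step_arm(increments="0 0 0 0 0 -1;0 0 0 0 0 -1;0 0 0 0 0 -1;0 0 0 0 0 -1;0 0 0 0 0 -1;0 0 0 0 0 -1;0 0 0 0 0 -1;0 0 0 0 0 -1;0 0 0 0 0 -1;0 0 0 0 0 -0.6;0 0 0 0 0 0;0 0 0 0 0 0")

```text
t: 59.35
tool_pos: [0.479, 0.181, 0.0039]
tool_rot: [-2.645, -1.695, 0.004]
contact_force: [-6.5, -5.8, 12.3]
opening: 0.0429
```

Emit:
step_arm(increments="0 0 0 0 0 0;0 0 0 0 0 0;0 0 0 0 0 0;0 0 0 0 0 0;0 0 0 0 0 0;0 0 0 0 0 0", fingers=1)

```text
t: 59.85
tool_pos: [0.4794, 0.1815, 0.0025]
tool_rot: [-2.645, -1.695, 0.0]
contact_force: [0.3, 0.2, 0.3]
opening: 0.0857
```

Emit:
step_arm(increments="0 0 -0.8 0 0 0;0 0 -1 0 0 0;0 0 -1 0 0 0;0 0 -1 0 0 0;0 0 -1 0 0 0;0 0 -1 0 0 0;0 0 -1 0 0 0;0 0 0 0 0 0;0 0 0 0 0 0")

```text
t: 60.6
tool_pos: [0.4808, 0.1818, 0.1746]
tool_rot: [2.644, 1.695, 0.006]
contact_force: [-0.0, 0.2, 0.3]
opening: 0.0852
```

```bash
python3 -c "
from go import *
go(.3,-.3,.3,.5)
d=ctrl.get_image('wrist')
cv2.imwrite('pics/w39.png',cv2.resize(d['pixels'][:,:,::-1],(768,576)))
d=ctrl.get_image('scene');cv2.imwrite('pics/s39.png',cv2.resize(d['pixels'][:,:,::-1],(768,576)))
d=ctrl.get_image('top');cv2.imwrite('pics/t39.png',cv2.resize(d['pixels'][:,:,::-1],(768,576)))
"
```

```text
t 60.60 tcp [0.4808 0.1818 0.1746] phi 1.140 q [ 0.22 -0.2   1.9   0.    1.45 -0.92] F [-0.   0.2  0.3] open 0.0852
tool shift units now: [-20.52   1.49  -5.06]  after turn: [-15.59  13.45  -5.01]  turn units: [ 0.02 -0.03  6.4 ]
```

View pics/w39.png

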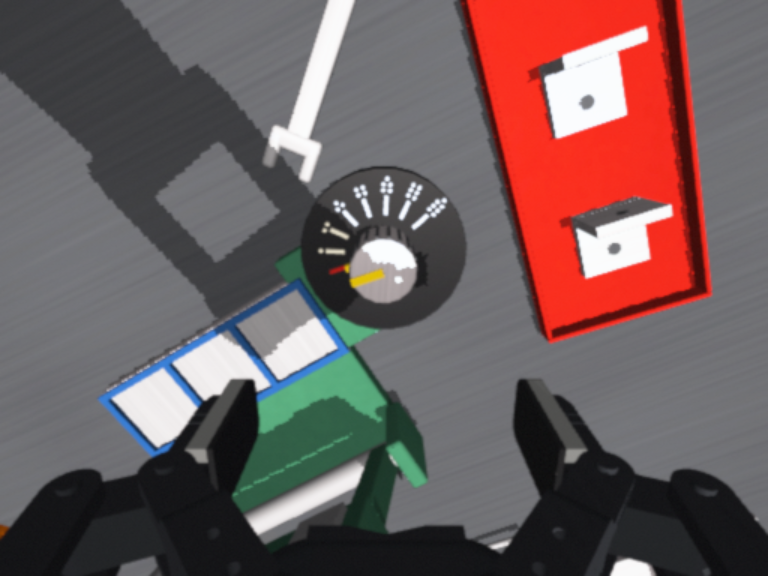

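View pics/s39.png

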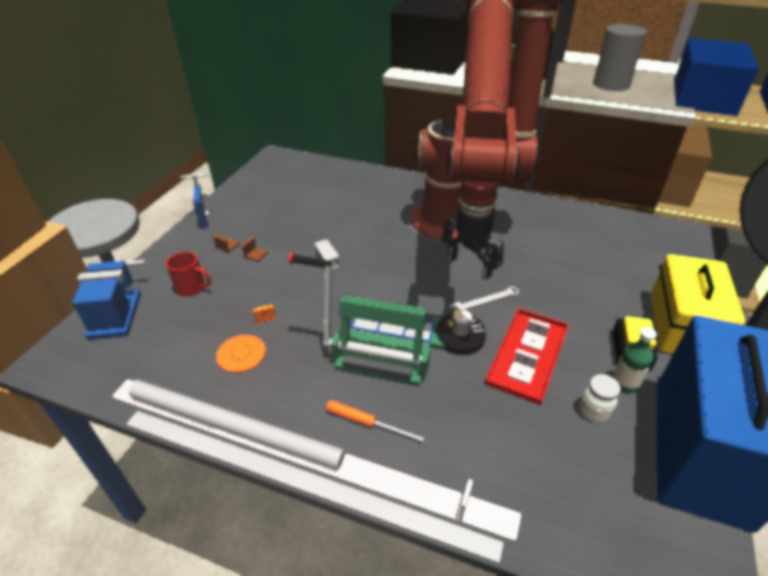

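View pics/t39.png

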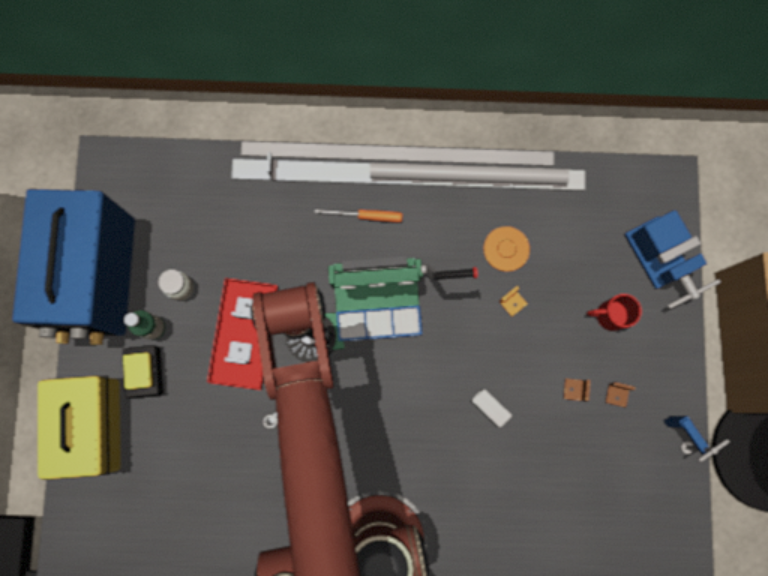

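The wrist view shows the sleeve tab on the red 0 tick at (347,268), and both brackets upright in the tray. In the top and scene views the lever is up and the other items are where they started. I'm handing the job in.

```bash
python3 -c "
from station import ctrl
print(ctrl.finish_job(), ctrl.get_obs()['t'])"
```

```text
the job is handed in; nothing more can be done
the job is handed in; nothing more can be done
```

The whole sequence is done and handed in at about 61 s; `finish_job` gives no verdict. I turned the sleeve to 5 and set the two aluminium brackets in the middle and right pockets. I then pulled the lever until its stop pushed back with about 35 N and guided it back up. After that I moved both brackets to the red tray and turned the sleeve back to 0.

**Last checks:** the final pictures show the sleeve tab on the red 0 tick and both brackets flat in the tray. The lever is up, the gripper is clear of everything and the other items look unmoved.

**What disagreed with the description or first measurements:**
- **Fingertips:** they sat about 35 mm behind the reported tool point. My first grip on the sleeve closed on top of it, with about 4 N of contact. I corrected for the offset from then on.
- **First bracket:** it was about 27 mm from where I first measured it, probably knocked, so I measured it again before gripping.
- **Cameras:** the top and wrist cameras disagreed by about 4 mm on positions. I used the wrist camera's values.

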